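# Back off the carton clamp with its ratchet and pack the last wedge carton

## Robot

A 7-joint arm with a two-finger parallel gripper is mounted at the origin on the work surface. World frame = base frame: x ahead of the robot, y to its left, z up, the work surface at z = 0. Lengths are in m, angles in rad, forces in N, time in s.
With the tool pointing down it reaches from about 0.4 to 0.85 m from the base axis. Payload 4.5 kg.
Tool frame: the origin (TCP) lies midway between the tips of the shut fingers; the grasp point (between the pads) lies 19 mm behind it (r.hold_point_z is the distance from the TCP to the grasp point, in m); z points along the fingers, y is the direction in which the jaws open and shut (so a half turn about z gives the same grasp; the last joint's range is limited). The gripper opens to 88 mm and grips with 3 to 60 N. Pads are 18 mm wide; open, the fingers measure 123 mm over their backs; the gripper's body (75 mm by 187 mm) begins 45 mm behind the grasp point.
Start: joints at [-1.272, 0.689, -0.195, 1.565, 0.157, 0.902, -0.215], TCP at [0.164, 0.603, 0.239] pointing down, gripper open.
Joint ranges: [-3.01, 3.01], [-0.46, 2.08], [-1.47, 1.51], [0.13, 2.56], [-1, 4.14], [0.04, 2.09], [-2.66, 2.66]. Speed limits (rad/s): [2.57, 2.57, 3.14, 3.14, 3.14, 3.14, 3.14].

## Interface

Orientations are given as a unit quaternion [x, y, z, w].
In Python, from plant import r gives the robot as it stands. The module is installed in compiled form; this text tells all that it offers.
- The arm moves only by the tool move_arm, never from a script. Its arguments are lists of equal length, an entry for each row: "turn": the turn, a rotation vector about the tool's x, y, z in units of 2 pi rad (1.0 is 2 pi rad), a list of three; "dp": the shift along the tool's x, y, z in units of 2.5 cm (1.0 is 2.5 cm), a list of three; "jaw": the closure, from -1 (fully open) to 1 (shut), so that 0 is half open. In form: {"turn": [[wx, wy, wz], ...], "dp": [[x, y, z], ...], "jaw": [jaw, ...]}. A call has 1 to 10 rows; each row shifts and turns the commanded pose from where the row before left it, along the tool's axes as they then stand; what a row does not reach is not made up. A row lasts 1/12 s, in which the tool goes at most 41.7 mm and 7.16 degrees, less where a joint would pass 70% of its speed; a pose out of reach is approached as far as the arm can. A call with a number of a shift or a turn outside -1 to 1 is refused whole. A call with a gripper value outside its range is refused whole. The fingers move at their own pace and stop on an object; "newtons" is the grip in N (left out, the last holds). Time passes only in rows, so rows that do not move let the fingers close. It gives the time, the measured TCP pose, the force and the opening at its end, in the units of the state.
- r.get_state(): the state, without advancing time (a new reading comes with each control period).
- r.snapshot(name): name is "scene" or "top" or "wrist"; returns a dict with "frame" (400x640x3 uint8, blue, green, red), "mtx" (3x3 intrinsics, pixels), "origin" and "orientation" of the camera in the world; the wrist camera has in their place "tool_from_camera" (4x4, takes a point from camera to tool coordinates, whose origin is the TCP and whose axes are the flange's). Camera axes: x right, y up, looking along -z (the intrinsics and any distortion apply to the point x, -y, -z); pixel columns grow to the right and rows downward; lengths in m; the calibration is good to about 2 mm. The wrist camera is an equidistant fisheye: a pixel r from the principal point sees the ray r / f radians off the axis. A picture is of the moment at which its call begins: read the wrist's pose just before it. There is no depth.
- r.finish_job(): hands the job in, once; it reports no verdict.
The state is a dict: "clock": time; "q": joint angles; "qd": joint speeds; "joint_torque": joint torques, N m; "tool_pos": TCP position; "eef_rot": TCP orientation; "contact_force": force on the tool from outside, world axes, zero at the start; "moment": the same for the moment, N m; "opening": opening from 0.0 (shut) to 1.0 (fully open).
Only numpy, scipy, OpenCV 4.12 (cv2) and the standard library are available. Lean on these libraries where they do the work, as an engineer would, in place of code of your own. Each camera call takes 0.05 s, during which the arm holds its last target.

## Task

The clamp on the sloping packing station is wound too tight for the last wedge carton. Flip the orange direction lever on the ratchet over to its green-dot (loosen) side, then swing the ratchet handle anticlockwise until the blue jaw is fully back, moving the jaw only by the ratchet. Then lower the purple-ended wedge carton into the gap head to tail with its neighbours (wide end up the slope), letting go only when it is down, so that it lies flat and in line with the others, and leave everything else where it is.

Things in the scene. Friction and masses are not known exactly. Their poses are not given: they have to be found in the camera images.
- deck: Aluminium deck of the packing station, 250 x 350 mm, tilted 25 degrees, rising away from the robot. Origin on its surface at mid-slope; x up the slope, y left across it, z out of the surface. A row of wedges lies between a low-end wall (30 mm high, inner face at deck x = -71 mm), a left wall (30 mm high, at y = 170.5) and the jaw. Ratchet axis: along deck z at x = 35, y = -105 mm.
- flip (a joint): Angle of the orange direction lever (rad), -0.45 (red dot, tighten; starts near here) to 0.45 (green dot, loosen; flipped beyond 0.30). Pivot axis parallel to deck z, on the handle's centre line 52 mm from the ratchet axis; the lever points back over the head. With the handle pointing down-slope a growing value swings its tab left (deck +y). Needs about 4 N at the tab and stays where it is left.
- flip_tab (a point): Middle of the upright thumb tab at the free end of the direction lever: 8 mm thick (across, the way it is pushed), 16 mm along the lever, standing 63 to 93 mm above the deck; the head's top face below it is 60 mm above the deck. 52 mm from the lever's pivot; over the middle of the head when the lever is centred.
- head_centre (a point): Centre of the top face of the ratchet head (80 mm disc), on the ratchet axis, 60 mm above the deck. Inside, a spring pawl drives a 20-tooth wheel: set to loosen, anticlockwise swings turn the spindle after up to 0.35 rad of lost motion and clockwise ones only click; set to tighten, the reverse.
- handle (a joint): Angle of the ratchet handle about the ratchet axis (rad), -0.65 to 1.45; 0 = pointing straight down the slope (deck -x), growing anticlockwise as seen from above the deck (its end moves to the right, deck -y). It takes about 8 N at the knob to loosen. It stays where it is left.
- handle_knob (a point): Point on the axis of the black upright knob at the handle's end, 150 mm from the ratchet axis, 82 mm above the deck. The knob is a cylinder of 26 mm diameter, standing (along deck z) 54 to 104 mm above the deck, does not spin on the handle. The steel handle bar below is 22 mm wide, 36 to 54 mm above the deck.
- spindle (a joint): Turn of the ratcheted clamp spindle (rad): 0 = tightest, 0.95 = jaw fully back against its stop. The jaw moves 35 mm per rad. The last carton just fits at 0.5.
- jaw: Blue clamp jaw, a bar 135 mm along the slope, 10 mm thick, 35 mm high; the ratchet's spindle moves it to the right (deck -y) as it loosens. Not to be pushed by hand (more than 12 N).
- jaw_face (a point): Middle of the jaw's left face, the one that closes the row, 17.5 mm above the deck.
- last_wedge: Loose wedge carton with purple head, 0.2 kg, flat on the table left of the station: prism 130 long (x), 45 mm high, in plan a right trapezoid 52 mm wide at the head (x = +65), 30 mm at the tail (x = -65). Straight side at y = -20.5; slanted side from y = 9.5 (tail) to 31.5 mm (head). Origin on the underside at mid-length, y = 0; x to the wide head end, z up.
- last_wedge_tab (a point): Middle of the grip tab on top of that carton, 20 mm from its middle towards the head: an upright block 30 mm long along the carton's x, 14 mm thick along its y (centred at y = 0), 30 mm high, standing 45 to 75 mm above the carton's underside. Best pinched across its 14 mm; the packed cartons' tabs are staggered, so that the fingers have room.
- last_wedge_head (a point): Middle of the wide head end at the underside: 65 mm along x from the carton's origin.
- packed_a: Packed wedge carton at the left wall, head down the slope. Same shape, size, axes and tab as the last wedge but with an orange head; loose, 0.2 kg, lying flat on the deck, end against the low-end wall. Leave in place.
- packed_b: Packed wedge carton, second from the left, head up the slope. Same shape, size, axes and tab as the last wedge but with an orange head; loose, 0.2 kg, lying flat on the deck, end against the low-end wall. Leave in place.
- packed_c: Packed wedge carton, third from the left, head down the slope; as last_wedge but with an orange head; loose. The gap for the last wedge lies between its slanted side and the jaw: narrow at the low end, wide at the top. Leave in place.
- label_roll: Bystander: roll of labels, 110 mm diameter, 30 mm high; origin under its centre.
- ribbon_spool: Bystander: ribbon spool, 64 mm diameter, 50 mm high; origin under its centre.
- jam_jar: Bystander: jar, 64 mm diameter, 85 mm high; origin under its centre.
- gift_box_a: Bystander: purple gift box 100 x 75 x 88 mm; origin under its centre.
- gift_box_b: Bystander: orange gift box 100 x 75 x 88 mm; origin under its centre.
Mind the look-alikes: they are no part of the job. What is shaped like the last_wedge but turquoise is not meant.

How it is judged:
By the outcome, as a careful person would: the job done as asked, in the order asked, and still so for the second after the job is handed in, with the robot touching nothing.
It also fails if it takes over 72 s, if anything falls off the work surface, if the arm or the gripper's body presses on something with over 40 N, if the wrist force passes 120 N, or if a joint passes its speed limit or range.

## Working session

There is one attempt and no reset: what is moved stays moved. The work goes in short steps, Python scripts to look and compute and a tool call to move; the robot and the scene stay as the last step left them, time stands still between calls to the robot, and variables do not carry over. Pictures are saved under pics/ and viewed, and the job is handed in when it is done.

Besides the shell and the picture viewer there is one more tool, called after "Request:" by a JSON object that holds its "name" and its "arguments". move_arm: Moves the arm, as the interface text tells. Shifts and turns lie within -1 to 1; 1 stands for 2.5 cm of shift or 2 pi rad of turn. Its arguments: {"type":"object","properties":{"turn":{"type":"array","items":{"type":"array","items":{"type":"number","minimum":-1,"maximum":1}}},"dp":{"type":"array","items":{"type":"array","items":{"type":"number","minimum":-1,"maximum":1}}},"jaw":{"type":"array","items":{"type":"number"}},"newtons":{"type":"number"}},"required":["turn","dp","jaw"]}

```bash
mkdir -p pics; python3 - <<'E'
from plant import r
import cv2
s=r.get_state(); print(s)
print(r.hold_point_z)
import pickle
d={}
for n in ["scene","top","wrist"]:
    p=r.snapshot(n); d[n]=p; cv2.imwrite(f"pics/{n}0.png",p["frame"])
    print(n,{k:v for k,v in p.items() if k!="frame"})
pickle.dump(d,open("snap0.pkl","wb"))
E
```

```text
{'clock': 0.0, 'q': array([-1.27220131,  0.68999069, -0.19450915,  1.56631348,  0.15731801,
        0.90243589, -0.21510441]), 'qd': array([-1.01876589e-03,  1.69969293e-03, -1.12389904e-03, -1.15320674e-03,
       -4.81431168e-04,  2.28749961e-05,  5.52102163e-04]), 'joint_torque': array([-3.37287183e-04, -5.27575314e+01, -1.26704212e+00, -1.53429455e+01,
       -5.25672594e-02,  6.55446231e-03,  1.77289694e-04]), 'tool_pos': array([0.16346323, 0.60262576, 0.23791384]), 'eef_rot': array([ 1.31969527e-01,  9.91253385e-01, -8.76036725e-04, -4.92572782e-05]), 'contact_force': array([-0.05929778, -0.38287395, -0.34952031]), 'moment': array([ 0.03448034,  0.00943062, -0.02040051]), 'opening': 1.000986656591054}
0.0187
scene {'mtx': array([[424.26007501,   0.        , 317.29307497],
       [  0.        , 424.26007501, 199.31470064],
       [  0.        ,   0.        ,   1.        ]]), 'origin': array([1.05024351, 0.56723929, 1.30198549]), 'orientation': array([0.10584385, 0.26393059, 0.88684754, 0.36419659])}
top {'mtx': array([[438.91617991,   0.        , 322.20250217],
       [  0.        , 438.91617991, 205.01224339],
       [  0.        ,   0.        ,   1.        ]]), 'origin': array([0.3434067 , 0.02494822, 1.55566637]), 'orientation': array([-0.04000826,  0.03403399,  0.70848746, -0.70376597])}
wrist {'mtx': array([[309.70691629,   0.        , 321.56322989],
       [  0.        , 309.70691629, 201.20044176],
       [  0.        ,   0.        ,   1.        ]]), 'tool_from_camera': array([[-7.60789902e-04,  9.46965487e-01,  3.21334385e-01,
         8.38330397e-02],
       [ 9.99999490e-01,  5.07129616e-04,  8.73094457e-04,
         4.21804727e-04],
       [ 6.63832134e-04,  3.21334886e-01, -9.46965390e-01,
        -1.46865240e-01],
       [ 0.00000000e+00,  0.00000000e+00,  0.00000000e+00,
         1.00000000e+00]])}
```

View pics/scene0.png

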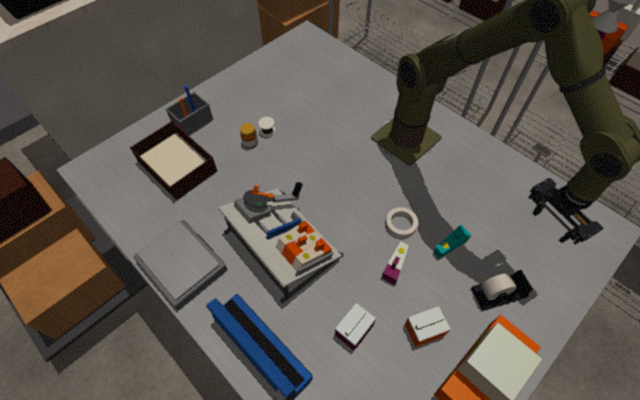

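View pics/top0.png

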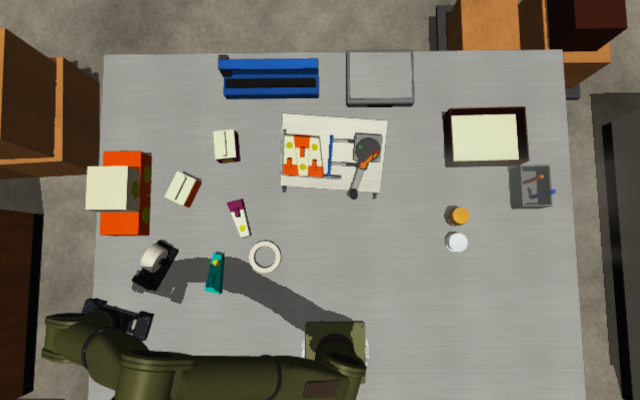

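View pics/wrist0.png

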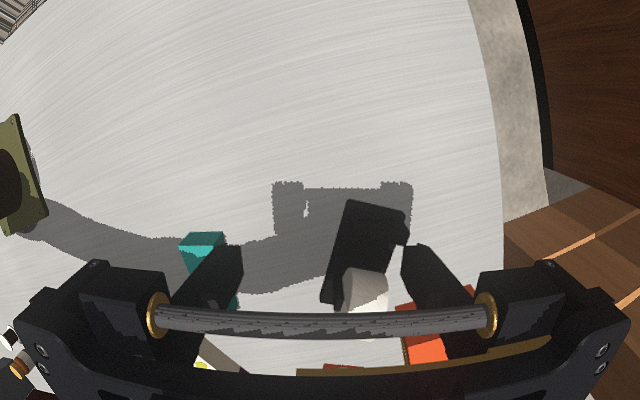

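```bash
cat > h.py <<'E'
import numpy as np, cv2, pickle
from scipy.spatial.transform import Rotation as R
def ray(p,uv,st=None):
    """world origin, dir(s)"""
    uv=np.atleast_2d(np.float64(uv)); K=p["mtx"]
    x=(uv[:,0]-K[0,2])/K[0,0]; y=(uv[:,1]-K[1,2])/K[1,1]
    if "origin" in p:
        d=np.c_[x,-y,-np.ones_like(x)]; d=R.from_quat(p["orientation"]).apply(d); o=p["origin"]
    else:
        th=np.hypot(x,y); k=np.where(th>1e-9,np.sin(th)/np.maximum(th,1e-9),1)
        d=np.c_[x*k,-y*k,-np.cos(th)]
        T=p["tool_from_camera"]; Rt=R.from_quat(p["st"]["eef_rot"])
        d=Rt.apply(d@T[:3,:3].T); o=p["st"]["tool_pos"]+Rt.apply(T[:3,3])
    return o,d/np.linalg.norm(d,axis=1)[:,None]
def proj(p,X):
    X=np.atleast_2d(np.float64(X));K=p["mtx"]
    if "origin" in p:
        c=R.from_quat(p["orientation"]).inv().apply(X-p["origin"])
        a=np.c_[c[:,0]/-c[:,2],-c[:,1]/-c[:,2]]
    else:
        T=p["tool_from_camera"]; Rt=R.from_quat(p["st"]["eef_rot"])
        t=Rt.inv().apply(X-p["st"]["tool_pos"]); c=(t-T[:3,3])@T[:3,:3]
        rr=np.hypot(c[:,0],c[:,1]); th=np.arctan2(rr,-c[:,2])
        a=np.c_[c[:,0],-c[:,1]]/np.maximum(rr,1e-12)[:,None]*th[:,None]
    return a*K[0,0]+K[:2,2]
def onz(p,uv,z):
    o,d=ray(p,uv); return o+d*((z-o[2])/d[:,2])[:,None]
def onplane(p,uv,P,n):
    o,d=ray(p,uv); return o+d*(((P-o)@n)/(d@n))[:,None]
def tri(p1,uv1,p2,uv2):
    o1,d1=ray(p1,uv1);o2,d2=ray(p2,uv2);d1=d1[0];d2=d2[0]
    A=np.c_[d1,-d2];t=np.linalg.lstsq(A,o2-o1,rcond=None)[0]
    a=o1+t[0]*d1;b=o2+t[1]*d2;return (a+b)/2,np.linalg.norm(a-b)
def snap(n,name):
    from plant import r
    st=r.get_state();p=r.snapshot(n);p["st"]=st
    cv2.imwrite(f"pics/{name}.png",p["frame"]);pickle.dump(p,open(f"{name}.pkl","wb"));return p
def crop(p,x0,y0,x1,y1,f,name):
    c=cv2.resize(p["frame"][y0:y1,x0:x1],None,fx=f,fy=f,interpolation=cv2.INTER_CUBIC);cv2.imwrite(f"pics/{name}.png",c)
E
python3 - <<'E'
from h import *
d=pickle.load(open("snap0.pkl","rb"))
crop(d["top"],270,100,400,205,6,"c_top")
crop(d["scene"],210,165,350,300,4,"c_sc")
crop(d["scene"],370,200,490,310,5,"c_sc2")
crop(d["top"],190,180,300,305,5,"c_top2")
for n,uv in dict(wedge=(238,218),turq=(215,273),knob=(354,193),head=(367,148)).items(): print(n,onz(d["top"],uv,0.0))
E
```

```text
wedge [[0.46268974 0.33756672 0.        ]]
turq [[0.26947211 0.41584891 0.        ]]
knob [[ 0.54935503 -0.07625091  0.        ]]
head [[ 0.712814   -0.12541168  0.        ]]
```

View pics/c_top.png

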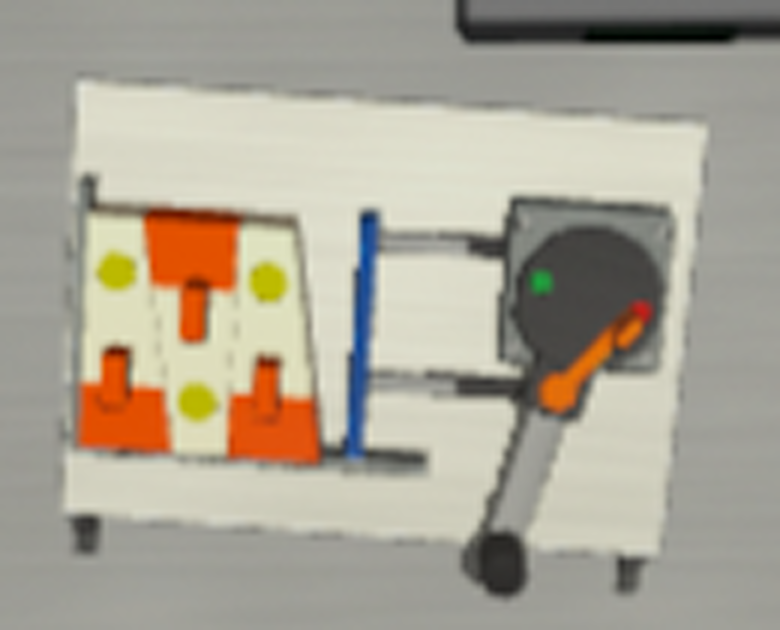

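View pics/c_sc.png

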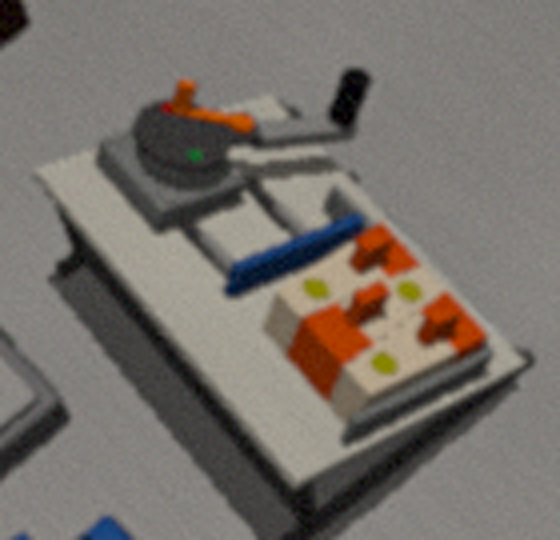

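View pics/c_sc2.png

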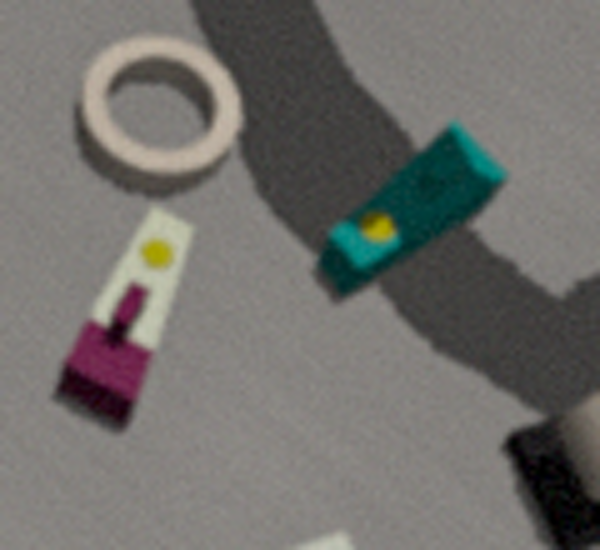

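View pics/c_top2.png

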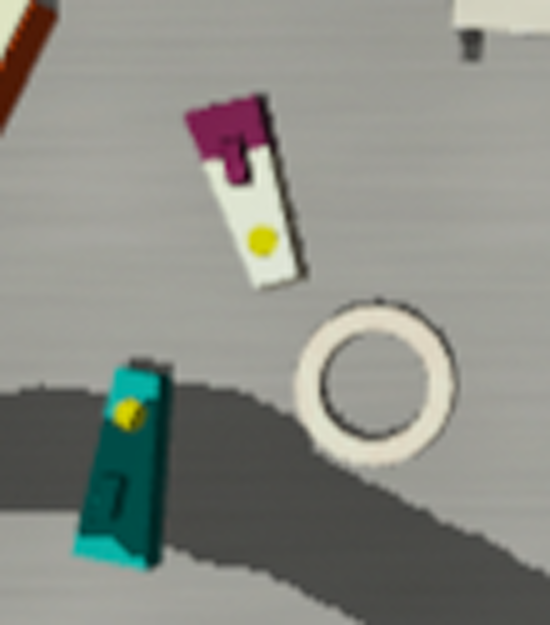

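```bash
python3 - <<'E'
from h import *
d=pickle.load(open("snap0.pkl","rb"));t,s=d["top"],d["scene"]
T=lambda x,y:(x/6+270-.4,y/6+100-.4)
S=lambda x,y:(x/4+210-.4,y/4+165-.4)
pts=dict(hl=((78,80),(305,485)),hr=((708,125),(40,172)),lr=((658,555),(275,98)),ll=((65,513),(530,360)))
loc=dict(hl=(.125,.175,0),hr=(.125,-.175,0),lr=(-.125,-.175,0),ll=(-.125,.175,0))
W=[];L=[]
for k,(a,b) in pts.items():
    X,e=tri(t,T(*a),s,S(*b));print(k,X.round(4),round(e,4));W.append(X);L.append(loc[k])
W=np.array(W);L=np.array(L);c=W.mean(0)
Rm,rs=R.align_vectors(W-c,L);print(c,Rm.as_euler('ZYX',degrees=True),rs)
yaw=Rm.as_euler('ZYX')[0];Rd=R.from_euler('ZYX',[yaw,-np.radians(25),0])
print((Rd.apply(L)+c-W).round(4))
for k,a,b in [("knobtop",(515,553),(355,77)),("tab",(643,312),(186,90))]:
    X,e=tri(t,T(*a),s,S(*b));print(k,X,e,Rd.inv().apply(X-c))
X=onplane(t,T(590,292),c+Rd.apply([0,0,.06]),Rd.apply([0,0,1]));print("headc",Rd.inv().apply(X-c))
E
```

```text
hl [0.7988 0.1693 0.1372] 0.008
hr [ 0.7709 -0.1797  0.1358] 0.0063
lr [ 0.5455 -0.1599  0.0308] 0.0071
ll [0.5724 0.1856 0.0362] 0.0064
[0.67188682 0.00382155 0.08499206] [ -4.70492685 -24.43236516   0.58197282] 0.003409349937056928
[[ 0.0003 -0.0004  0.0007]
 [-0.0004 -0.0002  0.002 ]
 [-0.0008 -0.0014  0.0013]
 [ 0.0009  0.0019 -0.004 ]]
knobtop [ 0.53034598 -0.0667473   0.14358931] 0.012474553671899452 [-0.09783701 -0.08194084  0.11027706]
tab [ 0.65297669 -0.13338414  0.18151185] 0.013990012458197967 [ 0.03391013 -0.13829444  0.09068525]
headc [[ 0.04159865 -0.11645489  0.06      ]]
```

Request:
{"name": "move_arm", "arguments": {"turn": [[0,0,0],[0,0,0],[0,0,0],[0,0,0],[0,0,0],[0,0,0],[0,0,0],[0,0,0],[0,0,0],[0,0,0]], "dp": [[-0.98,-0.7,-0.4],[-0.98,-0.7,-0.4],[-0.98,-0.7,-0.4],[-0.98,-0.7,-0.4],[-0.98,-0.7,-0.4],[-0.98,-0.7,-0.4],[-0.98,-0.7,-0.4],[-0.98,-0.7,-0.4],[-0.98,-0.7,-0.4],[-0.98,-0.7,-0.4]], "jaw": [1,1,1,1,1,1,1,1,1,1]}}

```text
clock: 0.98
tool_pos: [0.3548, 0.3687, 0.339]
eef_rot: [0.132, 0.991, -0.0, -0.0]
contact_force: [-0.4, 0.5, 0.2]
opening: 0.268
```

Request:
{"name": "move_arm", "arguments": {"turn": [[0,0,0],[0,0,0],[0,0,0]], "dp": [[-0.98,-0.7,-0.2],[-0.98,-0.7,-0.2],[0,0,0]], "jaw": [1,1,1]}}

```text
clock: 1.23
tool_pos: [0.3973, 0.3176, 0.3494]
eef_rot: [0.137, 0.991, -0.001, 0.002]
contact_force: [0.2, 0.1, -0.6]
opening: 0.038
```

```bash
python3 - <<'E'
from h import *
p=snap("wrist","w1");print({k:np.round(v,4) for k,v in p["st"].items()})
E
```

```text
{'clock': np.float64(1.2333), 'q': array([-0.6226,  0.4049, -0.2178,  1.7502,  0.1074,  0.9975,  0.4138]), 'qd': array([-0.0639,  0.0146, -0.0724,  0.0105, -0.0319, -0.024 , -0.0805]), 'joint_torque': array([ -0.827 , -40.2749,  -2.1089, -16.6913,  -0.3062,   0.115 ,
         0.5752]), 'tool_pos': array([0.3973, 0.3176, 0.3494]), 'eef_rot': array([ 0.1372,  0.9905, -0.0013,  0.0021]), 'contact_force': array([ 0.1522,  0.0921, -0.5989]), 'moment': array([-0.0193, -0.0206,  0.0103]), 'opening': np.float64(0.0379)}
```

View pics/w1.png

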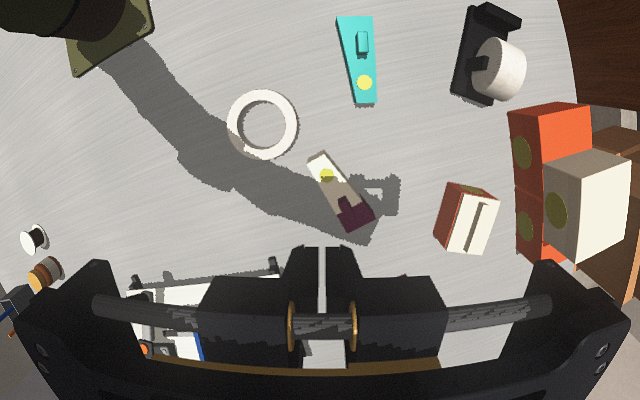

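```bash
python3 - <<'E'
from h import *
p=pickle.load(open("w1.pkl","rb")); crop(p,295,140,395,250,6,"w1c")
E
```

```text
(no output)
```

View pics/w1c.png

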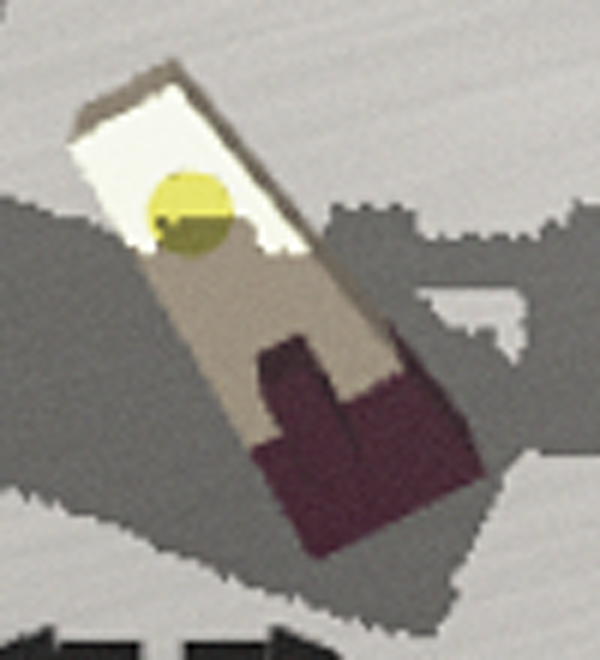

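Request:
{"name": "move_arm", "arguments": {"turn": [[0,0,-0.003],[0,0,-0.003],[0,0,-0.003],[0,0,-0.003],[0,0,-0.003],[0,0,-0.003],[0,0,-0.003],[0,0,-0.003],[0,0,-0.003],[0,0,-0.003]], "dp": [[-0.98,-0.8,-0.2],[-0.98,-0.8,-0.2],[-0.98,-0.8,-0.2],[-0.98,-0.8,-0.2],[-0.98,-0.8,-0.2],[-0.98,-0.8,-0.2],[-0.98,-0.8,-0.2],[-0.98,-0.8,-0.2],[-0.98,-0.8,-0.2],[-0.98,-0.8,-0.2]], "jaw": [1,1,1,1,1,1,1,1,1,1]}}

```text
clock: 2.12
tool_pos: [0.5976, 0.0837, 0.3986]
eef_rot: [0.037, 0.999, 0.0, -0.001]
contact_force: [0.2, 0.9, -0.9]
opening: 0.005
```

Request:
{"name": "move_arm", "arguments": {"turn": [[0,0,0],[0,0,0],[0,0,0],[0,0,0],[0,0,0],[0,0,0]], "dp": [[-0.98,-0.8,0],[-0.98,-0.8,0],[-0.98,-0.8,0],[-0.98,-0.5,0],[0,0,0],[0,0,0]], "jaw": [1,1,1,1,1,1]}}

```text
clock: 2.62
tool_pos: [0.6897, 0.0043, 0.397]
eef_rot: [0.038, 0.999, 0.0, -0.001]
contact_force: [-0.1, 0.2, 0.8]
opening: 0.003
```

```bash
python3 - <<'E'
from h import *
p=snap("wrist","w2");print({k:np.round(v,4) for k,v in p["st"].items()})
E
```

```text
{'clock': np.float64(2.6167), 'q': array([ 0.0124,  0.6746, -0.1916,  1.0834,  0.1197,  1.3959,  1.3352]), 'qd': array([-0.024 , -0.0404, -0.0318,  0.0408, -0.0113,  0.0001, -0.0023]), 'joint_torque': array([ 1.87780e+00, -5.51447e+01, -2.00000e-04, -1.98577e+01,
        2.46000e-01,  5.05000e-02,  4.87000e-02]), 'tool_pos': array([0.6897, 0.0043, 0.397 ]), 'eef_rot': array([ 3.820e-02,  9.993e-01,  5.000e-04, -1.200e-03]), 'contact_force': array([-0.0844,  0.1615,  0.7736]), 'moment': array([ 0.0313, -0.0387, -0.0322]), 'opening': np.float64(0.0025)}
```

View pics/w2.png

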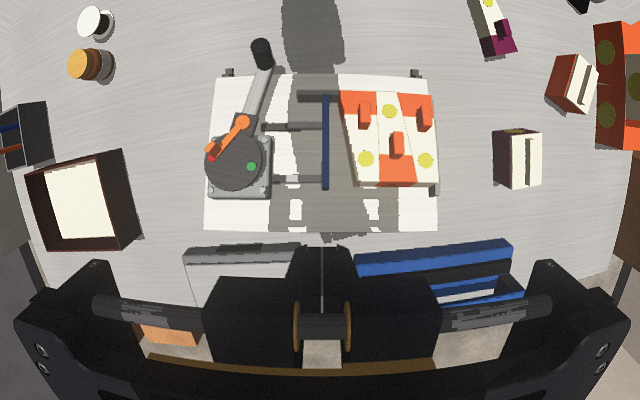

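```bash
python3 - <<'E'
from h import *
p=pickle.load(open("w2.pkl","rb")); crop(p,195,30,325,245,2.79*1,"x");crop(p,195,55,325,240,3.2,"x")
crop(p,195,30,325,130,6,"w2a");crop(p,195,120,325,240,5,"w2b");crop(p,320,60,450,245,3.2,"w2c")
E
```

```text
(no output)
```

View pics/w2a.png

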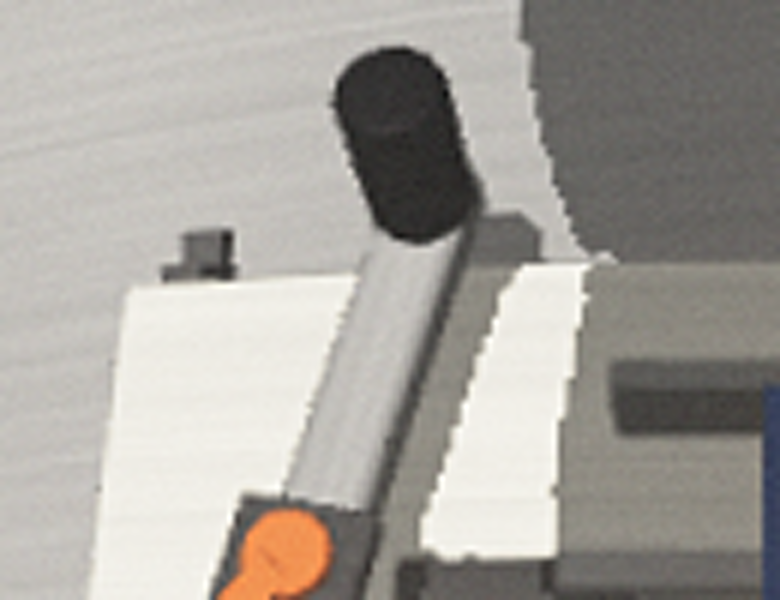

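View pics/w2b.png

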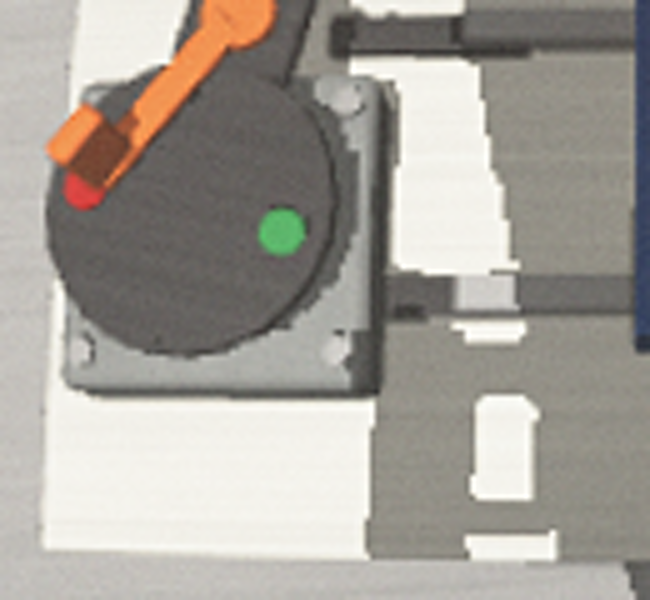

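View pics/w2c.png

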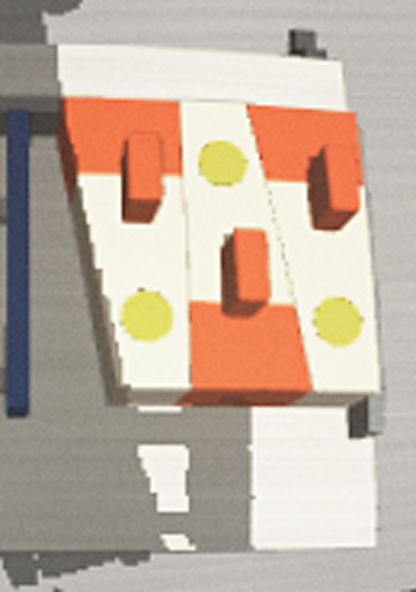

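```bash
cat >> h.py <<'E'
from scipy.optimize import least_squares
def dR(yaw): return R.from_euler('ZYX',[yaw,-np.radians(25),0])
def fitdeck(obs):
    f=lambda v:np.concatenate([(proj(p,dR(v[3]).apply(L)+v[:3])[0]-uv)*w for p,uv,L,w in obs])
    s=least_squares(f,[.67,.004,.085,-.08]);return s.x,s.fun.reshape(-1,2)
E
python3 - <<'E'
from h import *
d=pickle.load(open("snap0.pkl","rb"));t,s=d["top"],d["scene"]
w=pickle.load(open("w2.pkl","rb"))
T=lambda x,y:np.array((x/6+270-.4,y/6+100-.4))
S=lambda x,y:np.array((x/4+210-.4,y/4+165-.4))
A=lambda x,y:np.array((x/6+195-.4,y/6+30-.4));B=lambda x,y:np.array((x/5+195-.4,y/5+120-.4));C=lambda x,y:np.array((x/3.2+320-.4,y/3.2+60-.4))
loc=dict(hl=(.125,.175,0),hr=(.125,-.175,0),lr=(-.125,-.175,0),ll=(-.125,.175,0),hd=(.035,-.105,.06))
ow=[(w,A(128,288),loc["lr"],1),(w,B(43,549),loc["hr"],1),(w,C(375,547),loc["hl"],1),(w,C(342,62),loc["ll"],1),(w,B(190,212),loc["hd"],1)]
ot=[(t,T(*a),loc[k],1) for k,a in dict(hl=(78,80),hr=(708,125),lr=(658,555),ll=(65,513),hd=(590,292)).items()]
os_=[(s,S(*a),loc[k],1) for k,a in dict(hl=(305,485),hr=(40,172),lr=(275,98),ll=(530,360)).items()]
for n,o in [("w",ow),("t",ot),("s",os_),("all",ow+ot+os_)]:
    x,r=fitdeck(o);print(n,x.round(4));print(r.round(1).tolist())
E
```

```text
w [ 0.6743  0.0018  0.091  -0.0819]
[[-2.0, 0.1], [-2.0, 1.0], [-0.5, 1.0], [-1.2, -0.7], [4.5, -1.3]]
t [ 0.6743 -0.0007  0.0869 -0.0787]
[[0.3, -0.1], [0.8, -0.5], [1.1, -0.1], [0.2, -0.1], [-2.3, 0.8]]
s [ 0.668   0.004   0.0787 -0.0754]
[[0.1, -0.4], [0.2, 0.1], [-0.5, -0.3], [0.1, 0.7]]
all [ 0.6738  0.0022  0.0897 -0.08  ]
[[-1.6, 0.0], [-1.4, 0.6], [-0.4, 0.2], [-1.3, -1.1], [5.0, -1.7], [-0.5, -0.3], [0.1, -0.5], [0.4, 0.0], [-0.7, -0.2], [-3.1, 0.8], [-2.4, -0.9], [-2.2, -1.2], [-2.0, -1.4], [-1.5, 0.3]]
```

```bash
python3 - <<'E'
from h import *
w=pickle.load(open("w2.pkl","rb"))
A=lambda x,y:np.array((x/6+195-.4,y/6+30-.4));B=lambda x,y:np.array((x/5+195-.4,y/5+120-.4));C=lambda x,y:np.array((x/3.2+320-.4,y/3.2+60-.4))
pk=[((65,100),(-.071,.0365,.045)),((182,104),(-.071,.0885,.045)),((248,104),(-.071,.1185,.045)),((312,390),(.059,.1405,.045)),((190,387),(.059,.0885,.045)),((125,385),(.059,.0585,.045)),((380,392),(.059,.1705,.045)),((356,114),(-.071,.1705,.045))]
o=[(w,C(*a),l,1) for a,l in pk]
x,r=fitdeck(o);print(x.round(4));print(r.round(1).tolist())
o2=o+[(w,B(190,212),(.035,-.105,.06),1)]
x,r=fitdeck(o2);print(x.round(4));print(r.round(1).tolist())
Rd=dR(x[3]);n=Rd.apply([0,0,1])
def dk(uv,z): return Rd.inv().apply(onplane(w,uv,x[:3]+Rd.apply([0,0,z]),n)-x[:3])[0].round(4)
for k,uv in dict(lr=A(128,288),hr=B(43,549),hl=C(375,547),ll=C(342,62)).items(): print(k,dk(uv,0))
print("head",dk(B(190,212),.06),"knobtop",dk(A(390,95),.104),"knobbot",dk(A(425,200),.054),"tabtop",dk(B(80,135),.093),"pivot",dk(A(290,555),.06),"jaw lowtop",dk(C(17,112),.035),dk(C(17,405),.035))
E
```

```text
[ 0.6736 -0.005   0.0869 -0.0847]
[[0.3, -0.5], [0.0, -0.5], [-0.3, 0.6], [0.4, -0.1], [1.2, 0.1], [-0.9, 0.4], [-0.5, -0.3], [-0.3, 0.1]]
[ 0.6743 -0.0051  0.0877 -0.0783]
[[-0.1, -0.2], [-0.3, -0.4], [-0.5, 0.6], [0.7, -0.0], [1.4, 0.5], [-0.8, 0.9], [-0.2, -0.3], [-0.5, -0.1], [0.2, -0.9]]
lr [-0.1265 -0.1655 -0.    ]
hr [ 0.1236 -0.1666  0.    ]
hl [ 0.1249  0.1835 -0.    ]
ll [-0.1241  0.1854 -0.    ]
head [ 0.0363 -0.1052  0.06  ] knobtop [-0.1117 -0.0701  0.104 ] knobbot [-0.1146 -0.0706  0.054 ] tabtop [ 0.0241 -0.1252  0.093 ] pivot [-0.0189 -0.0945  0.06  ] jaw lowtop [-0.0694  0.0156  0.035 ] [0.0646 0.0154 0.035 ]
```

```bash
cat >> h.py <<'E'
D0=np.array([.6743,-.0051,.0877]);RD=dR(-.0800)
def d2w(p): return RD.apply(p)+D0
def w2d(p): return RD.inv().apply(np.array(p)-D0)
def deckrot(psi=0): return RD*R.from_euler('z',psi)*R.from_matrix(np.diag([-1.,1,-1]))
def plan(target,Rt,st=None,P=None):
    """turn total (units) in tool axes, then shift (units) along final tool axes"""
    from plant import r
    st=st or r.get_state(); Rc=R.from_quat(st["eef_rot"])
    rv=(Rc.inv()*Rt).as_rotvec()/(2*np.pi); s=Rt.inv().apply(target-st["tool_pos"])/.025
    print("turn",rv.round(4),"deg",round(np.linalg.norm(rv)*360,1),"shift",s.round(2),"F",st["contact_force"].round(1),"q",st["q"].round(2),"deckpos",w2d(st["tool_pos"]).round(4),"t",round(st["clock"],1),"op",round(st["opening"],3))
E
python3 -c "
from h import *
plan(d2w([.03,-.165,.12]),deckrot())"
```

```text
turn [ 0.0004 -0.0698  0.0008] deg 25.1 shift [ 4.54 -7.07  6.2 ] F [ 0.4  1.3 -0.9] q [ 0.01  0.67 -0.19  1.08  0.12  1.4   1.34] deckpos [0.1435 0.0118 0.2751] t 2.7 op 0.006
```

Request:
{"name": "move_arm", "arguments": {"turn": [[0,-0.0175,0],[0,-0.0175,0],[0,-0.0175,0],[0,-0.0173,0],[0,0,0],[0,0,0],[0,0,0],[0,0,0]], "dp": [[0,-0.9,0],[0,-0.9,0],[0,-0.9,0],[0,-0.9,0],[0.9,-0.85,0.6],[0.9,-0.85,0.6],[0.9,-0.85,0.6],[0.9,-0.85,0.6]], "jaw": [1,1,1,1,1,1,1,1]}}

```text
clock: 3.33
tool_pos: [0.6187, -0.164, 0.3064]
eef_rot: [0.036, 0.976, -0.007, 0.217]
contact_force: [0.0, -0.3, -1.0]
opening: 0.008
```

```bash
python3 -c "
from h import *
plan(d2w([.03,-.165,.12]),deckrot())
snap('wrist','w3')"
```

```text
turn [0.0006 0.0002 0.001 ] deg 0.4 shift [ 0.95 -0.09  3.85] F [ 0.  -0.3 -1. ] q [ 0.38  0.49 -0.24  1.87  0.18  0.36  1.53] deckpos [ 0.0537 -0.1628  0.2163] t 3.3 op 0.008
```

View pics/w3.png

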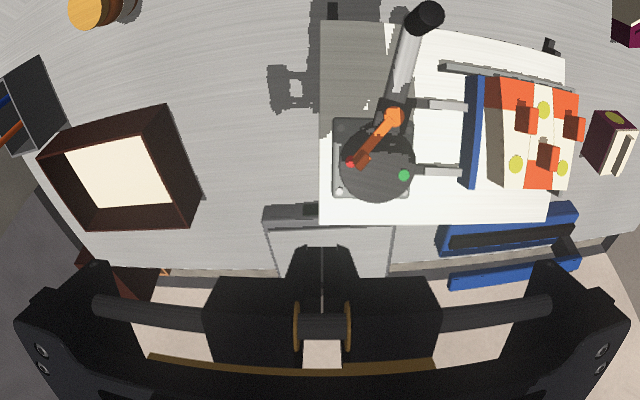

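```bash
python3 -c "
from h import *
p=pickle.load(open('w3.pkl','rb'))
im=p['frame'].copy()
for X in [(.0248,-.1258,.093),(.0248,-.1258,.063),(.035,-.105,.06),(-.111,-.071,.104),(-.125,-.165,0),(.125,-.165,0)]:
    u=proj(p,d2w(X))[0];print(X,u.round(1));cv2.circle(im,tuple(np.int32(np.round(u))),1,(255,0,255),-1)
p['frame']=im;crop(p,310,0,460,230,2.6,'w3c')"
```

```text
(0.0248, -0.1258, 0.093) [362.5 161.8]
(0.0248, -0.1258, 0.063) [358.5 155.8]
(0.035, -0.105, 0.06) [378.2 165.6]
(-0.111, -0.071, 0.104) [429.7  13.6]
(-0.125, -0.165, 0) [319.8  20.2]
(0.125, -0.165, 0) [318.8 224.4]
```

View pics/w3c.png

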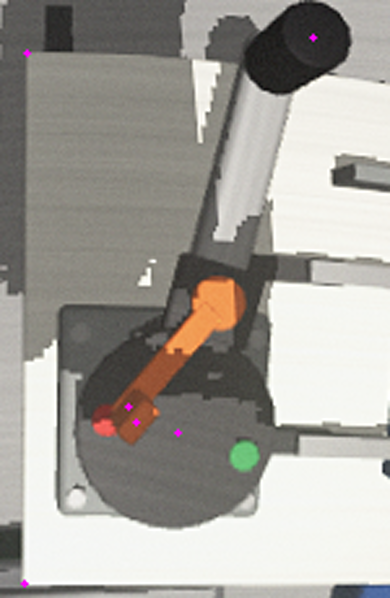

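Request:
{"name": "move_arm", "arguments": {"turn": [[0,0,0.001],[0,0,0],[0,0,0],[0,0,0],[0,0,0],[0,0,0],[0,0,0],[0,0,0],[0,0,0]], "dp": [[0.3,0,1],[0.3,0,1],[0.3,0,1],[0.05,0,0.8],[0,0,0.8],[0,0,0.7],[0,0,0.5],[0,0,0],[0,0,0]], "jaw": [1,1,1,1,1,1,1,1,1]}}

```text
clock: 4.13
tool_pos: [0.6598, -0.1676, 0.165]
eef_rot: [0.04, 0.976, -0.007, 0.216]
contact_force: [0.3, 0.0, 0.4]
opening: 0.006
```

```bash
python3 -c "
from h import *
plan(d2w([.03,-.107,.069]),deckrot())
snap('wrist','w4')"
```

```text
turn [ 0.0005 -0.     -0.0003] deg 0.2 shift [0.05 2.25 0.07] F [0.3 0.  0.4] q [ 0.27  0.74 -0.11  1.9   0.23  0.07  1.47] deckpos [ 0.0314 -0.1632  0.0707] t 4.1 op 0.006
```

View pics/w4.png

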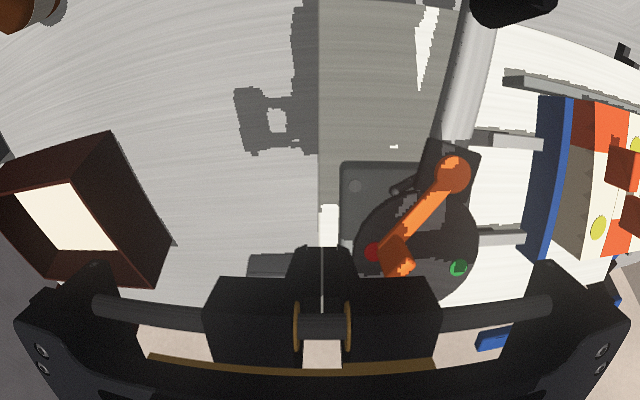

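Request:
{"name": "move_arm", "arguments": {"turn": [[0,0.0195,0],[0,0,0],[0,0,0],[0,0,0],[0,0,0],[0,0,0],[0,0,0],[0,0,0],[0,0,0]], "dp": [[0,0.2,0],[0,0.25,0],[0,0.25,0],[0,0.2,0],[0,0.2,0],[0,0.2,0],[0,0.2,0],[0,0.2,0],[0,0,0]], "jaw": [1,1,1,1,1,1,1,1,1]}}

```text
clock: 4.93
tool_pos: [0.6657, -0.1288, 0.1665]
eef_rot: [0.041, 0.984, -0.007, 0.173]
contact_force: [1.6, -3.8, 2.9]
opening: 0.009
```

```bash
python3 -c "
from h import *
plan(d2w([.03,-.107,.069]),deckrot())
snap('wrist','w5')"
```

```text
turn [-0.     -0.014  -0.0005] deg 5.0 shift [0.18 0.68 0.07] F [ 1.6 -3.8  2.9] q [ 0.19  0.74 -0.1   1.83  0.21  0.23  1.42] deckpos [ 0.0345 -0.124   0.0708] t 4.9 op 0.009
```

View pics/w5.png

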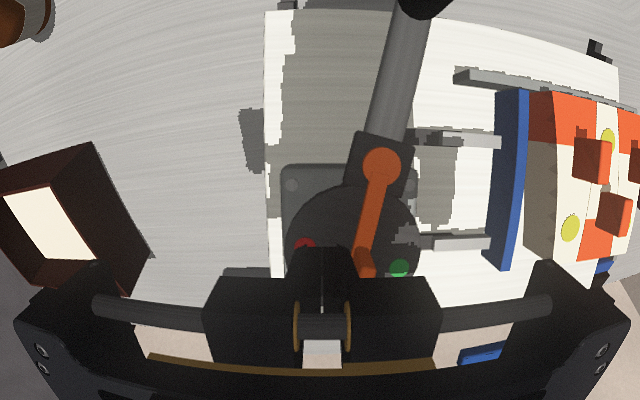

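Request:
{"name": "move_arm", "arguments": {"turn": [[0,0,0],[0,0,0],[0,0,0],[0,0,0],[0,0,0]], "dp": [[0,0.2,0],[0,0.2,0],[0,0.15,0],[0,0.1,0],[0,0,0]], "jaw": [1,1,1,1,1]}}

```text
clock: 5.4
tool_pos: [0.6658, -0.1123, 0.1652]
eef_rot: [0.041, 0.984, -0.006, 0.171]
contact_force: [2.2, -3.5, 2.2]
opening: 0.003
```

```bash
python3 -c "
from h import *
plan(d2w([.03,-.107,.069]),deckrot())
p=snap('wrist','w6');crop(p,240,100,460,290,3.2,'w6c')"
```

```text
turn [ 0.0001 -0.0147 -0.0005] deg 5.3 shift [0.11 0.02 0.05] F [ 2.2 -3.5  2.2] q [ 0.15  0.74 -0.08  1.84  0.2   0.23  1.4 ] deckpos [ 0.0328 -0.1075  0.0702] t 5.4 op 0.003
```

View pics/w6c.png

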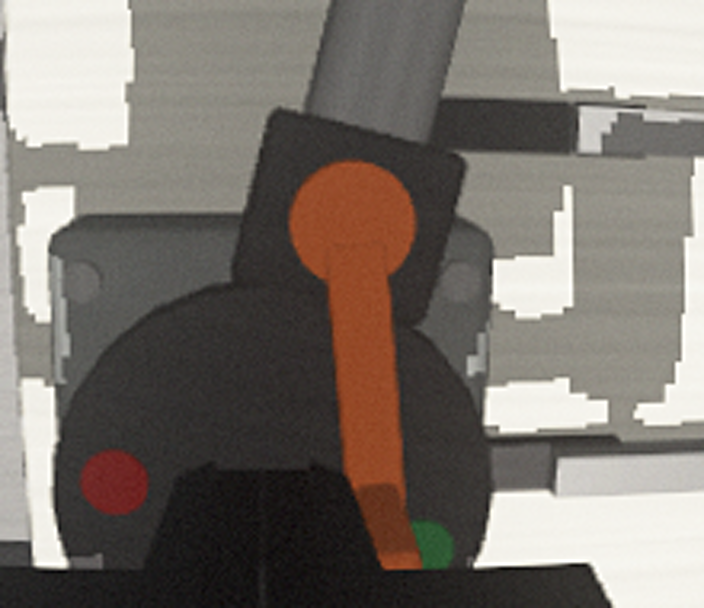

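Request:
{"name": "move_arm", "arguments": {"turn": [[0,0,0],[0,0,0],[0,0,0]], "dp": [[0,0.12,0],[0,0.08,0],[0,0,0]], "jaw": [1,1,1]}}

```text
clock: 5.7
tool_pos: [0.6653, -0.1077, 0.1646]
eef_rot: [0.041, 0.985, -0.006, 0.17]
contact_force: [1.9, -4.4, 2.8]
opening: 0.006
```

Request:
{"name": "move_arm", "arguments": {"turn": [[0,0,0],[0,0,0],[0,0,0]], "dp": [[0,0.1,0],[0,0.06,0],[0,0,0]], "jaw": [1,1,1]}}

```text
clock: 5.95
tool_pos: [0.6652, -0.1074, 0.1647]
eef_rot: [0.043, 0.985, -0.008, 0.17]
contact_force: [1.0, -10.7, 3.7]
opening: 0.003
```

```bash
python3 -c "
from h import *
plan(d2w([.03,-.107,.069]),deckrot())
p=snap('wrist','w7');crop(p,240,100,460,290,3.2,'w7c')"
```

```text
turn [-0.0007 -0.0151 -0.0009] deg 5.5 shift [ 0.07 -0.17  0.05] F [  1.  -10.7   3.7] q [ 0.13  0.74 -0.07  1.84  0.2   0.23  1.39] deckpos [ 0.0318 -0.1026  0.0702] t 6.0 op 0.003
```

View pics/w7c.png

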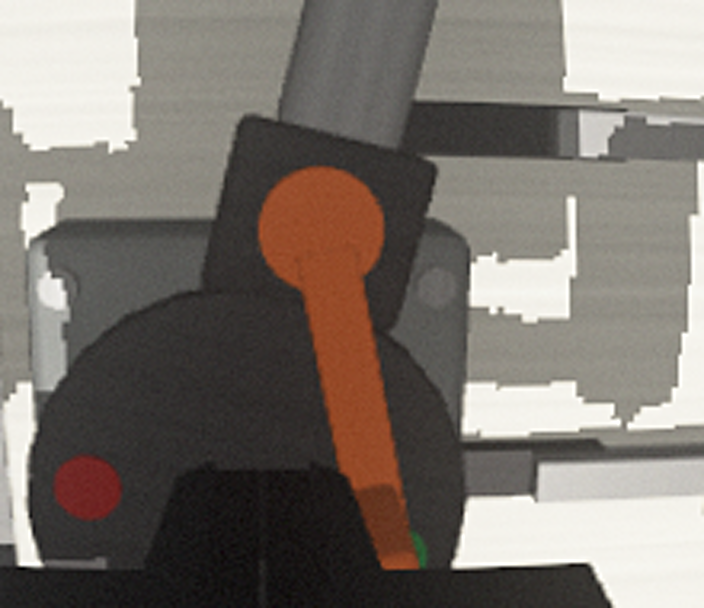

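Request:
{"name": "move_arm", "arguments": {"turn": [[0,0,0],[0,0,0],[0,0.007,0],[0,0.015,0],[0,0.015,0],[0,0,0]], "dp": [[0,-0.4,0],[0,-0.4,-0.2],[0,0,-0.9],[0,0,-0.9],[0,0,-0.9],[0,0,0]], "jaw": [1,1,1,1,1,1]}}

```text
clock: 6.5
tool_pos: [0.6479, -0.1201, 0.2326]
eef_rot: [0.04, 0.997, -0.001, 0.065]
contact_force: [1.7, 0.8, 0.6]
opening: 0.011
```

```bash
python3 - <<'E'
from h import *
plan(d2w([-.11,-.07,.14]),deckrot())
p=snap('wrist','w8');crop(p,200,0,640,330,1.8,'w8c')
d=[pickle.load(open(f"w{i}.pkl","rb"))["st"] for i in range(1,9)]
d0=pickle.load(open("snap0.pkl","rb"))
Q=np.array([s["q"] for s in d]+[[-1.27220131,0.68999069,-0.19450915,1.56631348,0.15731801,0.90243589,-0.21510441]])
P=np.array([s["tool_pos"] for s in d]+[[0.16346323,0.60262576,0.23791384]])
E=R.from_quat(np.array([s["eef_rot"] for s in d]+[[1.31969527e-01,9.91253385e-01,-8.76036725e-04,-4.92572782e-05]]))
import itertools
def fk(q,s,v):
    c=v[:4];L=v[4:]
    A=R.from_euler('z',s[0]*q[0]+c[0])
    p=np.array([0,0,L[0]])
    A=A*R.from_euler('y',q[1])*R.from_euler('z',s[1]*q[2]+c[1]); p=p+A.apply([L[1],0,L[2]])
    A=A*R.from_euler('y',q[3]); p=p+A.apply([L[3],0,0])
    A=A*R.from_euler('z',s[2]*q[4]+c[2]); p=p+A.apply([0,0,L[4]])
    A=A*R.from_euler('y',q[5])
    p=p+A.apply([L[5],0,0])
    A=A*R.from_euler('z',s[3]*q[6]+c[3]); p=p+A.apply([0,0,L[6]])
    return p,A
best=None
for s in itertools.product([1,-1],repeat=4):
  for c3 in [0,np.pi]:
    def f(v):
        o=[]
        for q,P_,E_ in zip(Q,P,E):
            p,A=fk(q,s,v);o+=[p-P_,.3*(A.inv()*E_).as_rotvec()]
        return np.concatenate(o)
    r=least_squares(f,[0,0,0,c3,.3,0,.4,0,.4,0,.25])
    if best is None or r.cost<best[0]: best=(r.cost,s,r.x,np.abs(r.fun).max())
print(best)
pickle.dump(best[1:3],open("fk.pkl","wb"))
E
```

```text
turn [ 0.0006 -0.0487 -0.0003] deg 17.5 shift [ 6.23  1.87 -0.06] F [1.7 0.8 0.6] q [ 0.21  0.69 -0.17  1.6   0.16  0.74  1.47] deckpos [ 0.0457 -0.1167  0.1386] t 6.5 op 0.011
(np.float64(0.00012080185577207363), (-1, -1, -1, -1), array([-0.09308928,  0.03163991, -0.01385171,  1.51183306,  0.33754836,
        0.00389027,  0.57368519,  0.00503248,  0.3416088 ,  0.00338328,
        0.32398545]), np.float64(0.007028255807880227))
```

View pics/w8c.png

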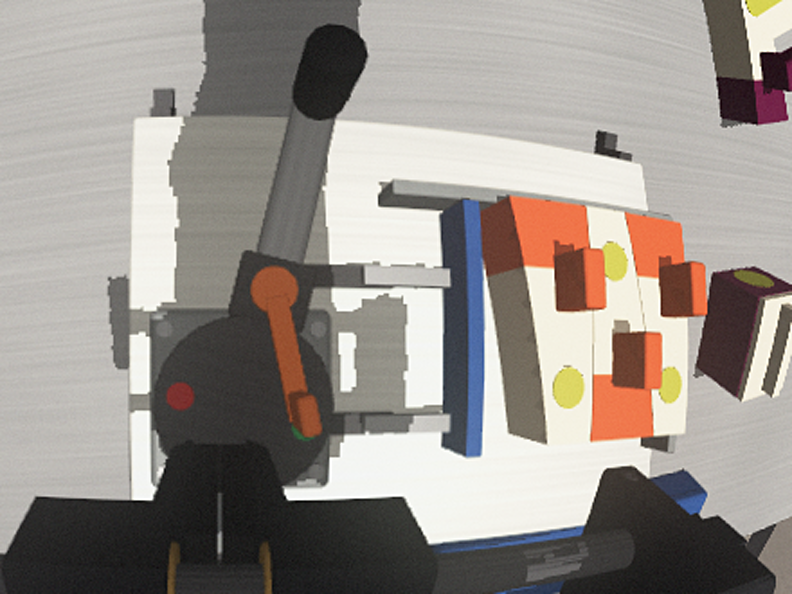

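```bash
cat >> h.py <<'E'
LO=np.array([-3.01,-.46,-1.47,.13,-1,.04,-2.66]);HI=np.array([3.01,2.08,1.51,2.56,4.14,2.09,2.66])
def fk(q):
    s,v=pickle.load(open("fk.pkl","rb"));c=v[:4];L=v[4:]
    A=R.from_euler('z',s[0]*q[0]+c[0]);p=np.array([0,0,L[0]])
    A=A*R.from_euler('y',q[1])*R.from_euler('z',s[1]*q[2]+c[1]); p=p+A.apply([L[1],0,L[2]])
    A=A*R.from_euler('y',q[3]); p=p+A.apply([L[3],0,0])
    A=A*R.from_euler('z',s[2]*q[4]+c[2]); p=p+A.apply([0,0,L[4]])
    A=A*R.from_euler('y',q[5]);p=p+A.apply([L[5],0,0])
    A=A*R.from_euler('z',s[3]*q[6]+c[3]); return p+A.apply([0,0,L[6]]),A
def ik(P,Rt,q0):
    def f(q):
        p,A=fk(q);return np.r_[10*(p-P),(A.inv()*Rt).as_rotvec(),.01*(q-q0)]
    r=least_squares(f,np.clip(q0,LO+.001,HI-.001),bounds=(LO,HI));p,A=fk(r.x)
    return r.x,np.linalg.norm(p-P)*1e3,np.degrees((A.inv()*Rt).magnitude())
E
python3 - <<'E'
from h import *
q0=np.array([.21,.69,-.17,1.6,.16,.74,1.47])
def tilt(psi,a): # deckrot with tilt reduced by a deg about deck y
    return RD*R.from_euler('y',a,degrees=True)*R.from_euler('z',psi)*R.from_matrix(np.diag([-1.,1,-1]))
for th in (-.23,.4,1.1):
  k=np.array([.035-.15*np.cos(th),-.105-.15*np.sin(th),.066])
  for a in (25,15,0):
    for fl in (0,np.pi):
      for b,q in (("A",q0),("B",np.r_[q0[:4],3.3,.3,-1.7])):
        qq=q.copy(); 
        if fl: qq[6]+= -np.pi if b=="A" else np.pi
        x,e,d=ik(d2w(k),tilt(th+fl,a),qq);print(th,a,round(fl),b,x.round(2),round(e,1),round(d,1))
print("place")
for fl in (0,np.pi):
  for b,q in (("A",q0),("B",np.r_[q0[:4],3.3,.3,-1.7])):
    qq=q.copy()
    if fl: qq[6]+= -np.pi if b=="A" else np.pi
    for z in (.05,.12):
      x,e,d=ik(d2w([.014,.024,z]),tilt(fl,0),qq);print(round(fl),b,z,x.round(2),round(e,1),round(d,1))
E
```

```text
-0.23 25 0 A [ 0.06  0.79 -0.02  1.92  0.08  0.43  1.23] 0.0 0.0
-0.23 25 0 B [ 0.01  0.77  0.07  2.17  3.98  0.04 -2.66] 4.2 13.2
-0.23 25 3 A [ 0.06  0.79 -0.02  1.92  0.08  0.43 -1.91] 0.0 0.0
-0.23 25 3 B [0.01 0.77 0.08 2.17 4.14 0.04 0.31] 4.1 13.1
-0.23 15 0 A [0.04 0.76 0.01 2.09 0.02 0.11 1.29] 0.0 0.0
-0.23 15 0 B [ 0.02  0.76  0.06  2.17  3.98  0.04 -2.66] 1.1 3.5
-0.23 15 3 A [ 0.04  0.76  0.01  2.09  0.02  0.11 -1.85] 0.0 0.0
-0.23 15 3 B [0.02 0.76 0.07 2.17 4.14 0.04 0.32] 1.1 3.4
-0.23 0 0 A [ 0.63  1.15 -1.17  2.35  1.98  1.09 -0.57] 0.0 0.0
-0.23 0 0 B [ 0.07  0.8  -0.02  2.36  3.09  0.45 -1.77] 0.0 0.0
-0.23 0 3 A [ 0.09  0.76 -0.05  2.13  0.84  0.04 -2.66] 3.8 12.1
-0.23 0 3 B [ 0.07  0.8  -0.02  2.36  3.09  0.45  1.37] 0.0 0.0
0.4 25 0 A [ 0.34  0.81 -0.22  1.87  0.37  0.51  1.75] 0.0 0.0
0.4 25 0 B [ 0.17  0.77  0.08  2.14  4.14  0.04 -2.03] 4.5 14.6
0.4 25 3 A [ 0.34  0.81 -0.22  1.87  0.37  0.51 -1.4 ] 0.0 0.0
0.4 25 3 B [0.17 0.77 0.08 2.14 4.14 0.04 1.11] 4.5 14.6
0.4 15 0 A [ 0.31  0.77 -0.14  2.03  0.42  0.19  1.7 ] 0.0 0.0
0.4 15 0 B [ 0.23  0.77  0.02  2
[... 933 characters left out ...]
 0.34  1.31] 0.0 0.1
1.1 0 0 B [ 0.45  0.77 -0.1   2.03  4.01  0.09 -1.04] 0.0 0.0
1.1 0 3 A [ 0.75  0.86 -0.65  2.02  1.73  0.34 -1.83] 0.0 0.1
1.1 0 3 B [ 0.45  0.77 -0.1   2.03  4.01  0.09  2.1 ] 0.0 0.0
place
0 A 0.05 [ 0.19  0.85 -0.57  1.96  1.66  0.49 -0.18] 0.0 0.1
0 A 0.12 [-0.21  0.64  0.12  2.    0.06  0.08  1.3 ] 0.0 0.0
0 B 0.05 [-0.2   0.77  0.12  1.98  3.18  0.04 -1.82] 0.1 0.2
0 B 0.12 [-0.24  0.64  0.18  2.06  4.02  0.04 -2.66] 0.8 2.6
3 A 0.05 [-0.18  0.77  0.07  1.94  0.88  0.04 -2.66] 0.3 1.2
3 A 0.12 [-0.21  0.64  0.12  2.    0.06  0.08 -1.84] 0.0 0.0
3 B 0.05 [-0.2   0.77  0.12  1.98  3.18  0.04  1.32] 0.1 0.2
3 B 0.12 [-0.24  0.64  0.18  2.05  4.14  0.04  0.36] 0.7 2.5
```

```bash
cat >> h.py <<'E'
def tilt(psi,a): return RD*R.from_euler('y',a,degrees=True)*R.from_euler('z',psi)*R.from_matrix(np.diag([-1.,1,-1]))
def knob(th,z,r=.15): return np.array([.035-r*np.cos(th),-.105-r*np.sin(th),z])
E
python3 -c "
from h import *
plan(d2w(knob(-.23,.13)),tilt(-.23,15))
p=pickle.load(open('w8.pkl','rb'));print(proj(p,d2w(knob(-.23,.104))),proj(p,d2w(knob(-.23,.054))), [proj(p,d2w((x,.0154,.035))).round(1) for x in (-.07,.065)])"
```

```text
turn [-0.0002 -0.0069  0.0364] deg 13.3 shift [6.18 0.44 1.87] F [ 1.   0.3 -0.6] q [ 0.21  0.69 -0.17  1.61  0.16  0.73  1.47] deckpos [ 0.0439 -0.1168  0.1368] t 6.5 op 0.004
[[383.96894724  27.94551813]] [[373.31374103  55.98018918]] [array([[459.2, 111. ]]), array([[460.8, 252.8]])]
```

Request:
{"name": "move_arm", "arguments": {"turn": [[0,-0.0035,0.0182],[0,-0.0035,0.0182],[0,0,0],[0,0,0],[0,0,0],[0,0,0],[0,0,0],[0,0,0],[0,0,0],[0,0,0]], "dp": [[0,0,0],[0,0,0],[0.9,0.06,0.2],[0.9,0.06,0.25],[0.9,0.06,0.3],[0.9,0.06,0.3],[0.9,0.06,0.3],[0.9,0.06,0.3],[0.75,0.06,0.2],[0,0,0]], "jaw": [0,0,0,0,0,0,0,0,0,0]}}

```text
clock: 7.38
tool_pos: [0.5045, -0.063, 0.155]
eef_rot: [0.153, 0.985, 0.005, 0.08]
contact_force: [-0.5, 0.5, -0.3]
opening: 0.499
```

```bash
python3 -c "
from h import *
plan(d2w(knob(-.23,.066)),tilt(-.23,15))
p=snap('wrist','w9');print(proj(p,d2w(knob(-.23,.104))),proj(p,d2w(knob(-.23,.054))))"
```

```text
turn [-0.0009 -0.0022  0.0003] deg 0.9 shift [-1.01  0.25  2.39] F [-0.5  0.5 -0.3] q [ 0.04  0.64 -0.03  2.15  0.13  0.2   1.16] deckpos [-0.1207 -0.0712  0.1305] t 7.4 op 0.499
[[327.85314903 264.37000068]] [[330.69521185 248.06745461]]
```

View pics/w9.png

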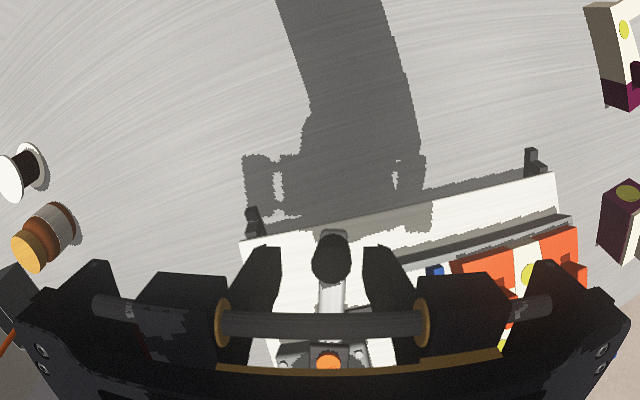

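Request:
{"name": "move_arm", "arguments": {"turn": [[0,-0.002,0],[0,0,0],[0,0,0],[0,0,0],[0,0,0]], "dp": [[-0.5,0.15,0.2],[-0.5,0.1,0.6],[0,0,0.8],[0,0,0.75],[0,0,0]], "jaw": [0,0,0,0,0]}}

```text
clock: 7.85
tool_pos: [0.5494, -0.0684, 0.1021]
eef_rot: [0.155, 0.984, 0.004, 0.091]
contact_force: [0.5, -0.0, -0.4]
opening: 0.498
```

```bash
python3 -c "
from h import *
plan(d2w(knob(-.23,.066)),tilt(-.23,15))
p=snap('wrist','w10')
# rows for swing: from th0 in steps
st=p['st'];Rc=R.from_quat(st['eef_rot']);pos=st['tool_pos']
th=-.23;lead=.045
for i in range(14):
    th2=th+.09
    t=d2w(knob(th2+lead,.067));Rt=tilt(th2,15)
    print(i,round(th2,2),'dp',(Rc.inv().apply(t-pos)/.025).round(2),'turn',((Rc.inv()*Rt).as_rotvec()/2/np.pi).round(4))
    pos,Rc,th=t,Rt,th2
"
```

```text
turn [-0.0007  0.0015 -0.0002] deg 0.6 shift [ 0.38  0.   -0.  ] F [ 0.5 -0.  -0.4] q [ 0.03  0.77 -0.    2.08  0.14  0.12  1.15] deckpos [-0.1022 -0.0731  0.0635] t 7.8 op 0.498
0 -0.14 dp [ 0.33 -0.8  -0.01] turn [-0.0008  0.0014 -0.0145]
1 -0.05 dp [-0.05 -0.54  0.01] turn [ 0.      0.     -0.0143]
2 0.04 dp [-0.05 -0.54 -0.01] turn [ 0.      0.     -0.0143]
3 0.13 dp [-0.05 -0.54 -0.02] turn [ 0.     -0.     -0.0143]
4 0.22 dp [-0.04 -0.54 -0.03] turn [-0.     -0.     -0.0143]
5 0.31 dp [-0.04 -0.54 -0.04] turn [-0.      0.     -0.0143]
6 0.4 dp [-0.04 -0.54 -0.05] turn [-0.      0.     -0.0143]
7 0.49 dp [-0.04 -0.53 -0.07] turn [ 0.     -0.     -0.0143]
8 0.58 dp [-0.04 -0.53 -0.08] turn [-0.      0.     -0.0143]
9 0.67 dp [-0.04 -0.53 -0.09] turn [ 0.      0.     -0.0143]
10 0.76 dp [-0.04 -0.53 -0.1 ] turn [ 0.     -0.     -0.0143]
11 0.85 dp [-0.04 -0.53 -0.1 ] turn [ 0.     -0.     -0.0143]
12 0.94 dp [-0.04 -0.53 -0.11] turn [-0.      0.     -0.0143]
13 1.03 dp [-0.04 -0.52 -0.12] turn [-0.      0.     -0.0143]
```

View pics/w10.png

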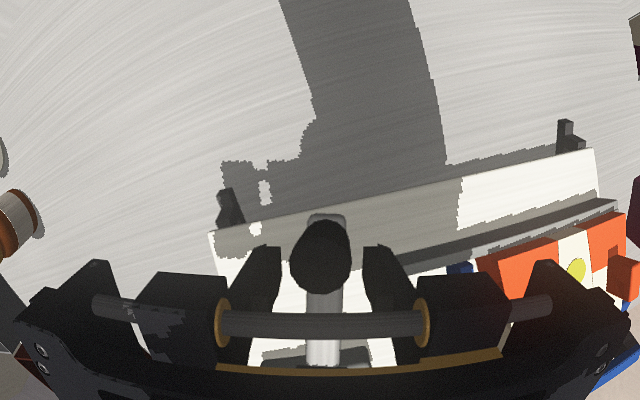

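Request:
{"name": "move_arm", "arguments": {"turn": [[0,0,0],[0,0,-0.0143],[0,0,-0.0143],[0,0,-0.0143],[0,0,-0.0143],[0,0,-0.0143],[0,0,-0.0143],[0,0,0]], "dp": [[0.35,-0.2,0],[-0.03,-0.65,0],[-0.05,-0.6,0],[-0.05,-0.54,0],[-0.05,-0.54,-0.02],[-0.04,-0.54,-0.03],[-0.04,-0.54,-0.04],[0,0,0]], "jaw": [0,0,0,0,0,0,0,0]}}

```text
clock: 8.57
tool_pos: [0.5372, -0.1555, 0.1074]
eef_rot: [-0.114, 0.989, -0.021, 0.09]
contact_force: [-0.1, 4.8, -3.5]
opening: 0.501
```

```bash
python3 -c "
from h import *
plan(d2w(knob(.35,.066)),tilt(.31,15))
p=snap('wrist','w11')
"
```

```text
turn [-0.0014  0.0014 -0.0001] deg 0.7 shift [-0.05  0.17  0.19] F [-0.1  4.8 -3.5] q [ 0.29  0.76 -0.13  2.05  0.48  0.16  1.54] deckpos [-0.1046 -0.1608  0.0705] t 8.6 op 0.501
```

View pics/w11.png

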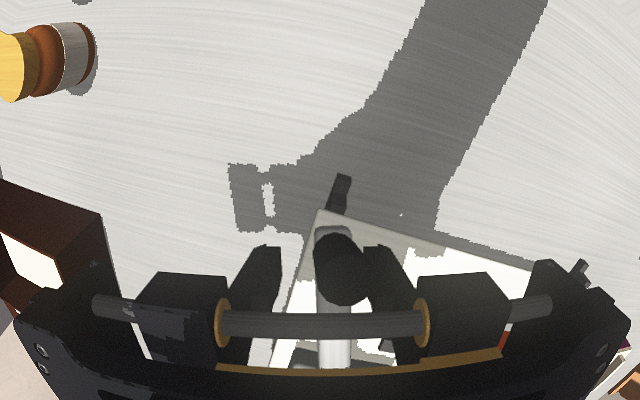

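Request:
{"name": "move_arm", "arguments": {"turn": [[0,0,-0.0143],[0,0,-0.0143],[0,0,-0.0143],[0,0,-0.0143],[0,0,-0.0143],[0,0,-0.0143],[0,0,0]], "dp": [[-0.04,-0.54,0],[-0.04,-0.54,0],[-0.04,-0.53,-0.05],[-0.04,-0.53,-0.08],[-0.04,-0.53,-0.09],[-0.04,-0.53,-0.1],[0,0,0]], "jaw": [0,0,0,0,0,0,0]}}

```text
clock: 9.2
tool_pos: [0.5759, -0.2213, 0.1247]
eef_rot: [-0.373, 0.923, -0.043, 0.083]
contact_force: [-0.9, 5.8, 2.0]
opening: 0.498
```

```bash
python3 -c "
from h import *
plan(d2w(knob(.92,.066)),tilt(.85,15))
p=snap('wrist','w12');t=snap('top','t12');crop(t,270,100,400,205,6,'t12c')
"
```

```text
turn [-0.0018  0.0009 -0.0002] deg 0.7 shift [-0.03 -0.09  0.05] F [-0.9  5.8  2. ] q [ 0.55  0.8  -0.41  1.86  0.68  0.41  2.02] deckpos [-0.0576 -0.2233  0.0677] t 9.2 op 0.498
```

View pics/w12.png

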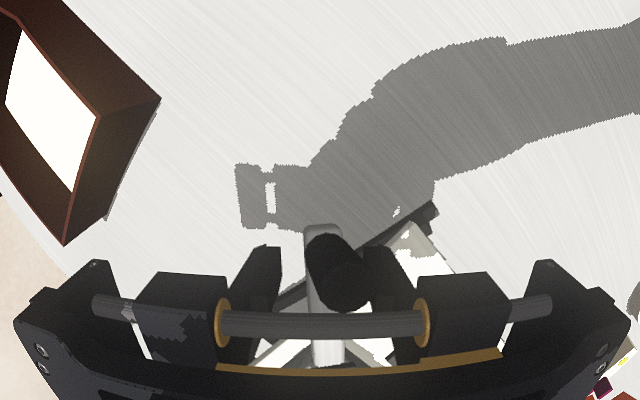

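View pics/t12c.png

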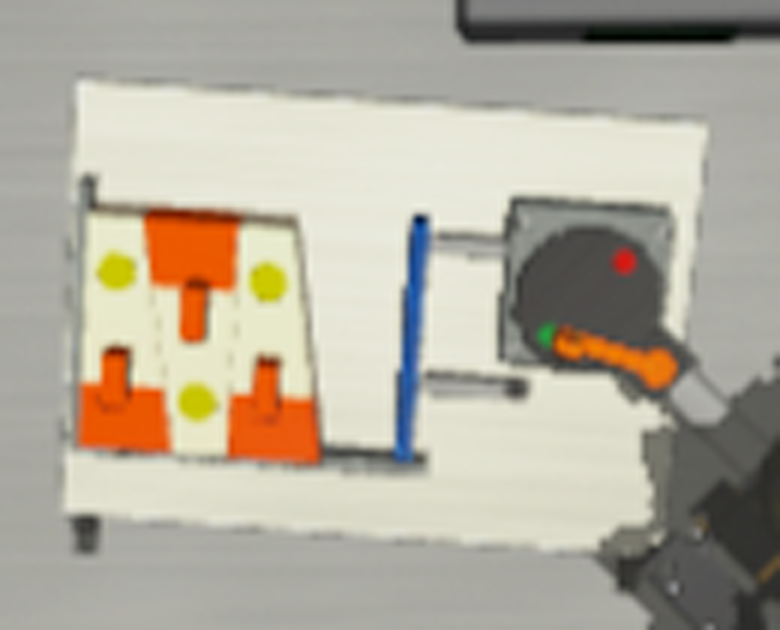

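Request:
{"name": "move_arm", "arguments": {"turn": [[0,0,-0.01],[0,0,-0.01],[0,0,-0.008],[0,0,0]], "dp": [[-0.03,-0.36,-0.05],[-0.03,-0.36,-0.06],[-0.03,-0.3,-0.06],[0,0,0]], "jaw": [0,0,0,0]}}

```text
clock: 9.63
tool_pos: [0.5927, -0.235, 0.1322]
eef_rot: [-0.453, 0.887, -0.049, 0.077]
contact_force: [-3.9, 7.2, 4.2]
opening: 0.499
```

```bash
python3 -c "
from h import *
plan(d2w(knob(1.1,.066)),tilt(1.03,15))
t=snap('top','t13');crop(t,270,100,400,205,6,'t13c')
"
```

```text
turn [-0.0013  0.0003 -0.0009] deg 0.6 shift [-0.01 -0.24 -0.02] F [-3.9  7.2  4.2] q [ 0.61  0.82 -0.5   1.79  0.7   0.51  2.2 ] deckpos [-0.0382 -0.2357  0.067 ] t 9.6 op 0.499
```

View pics/t13c.png

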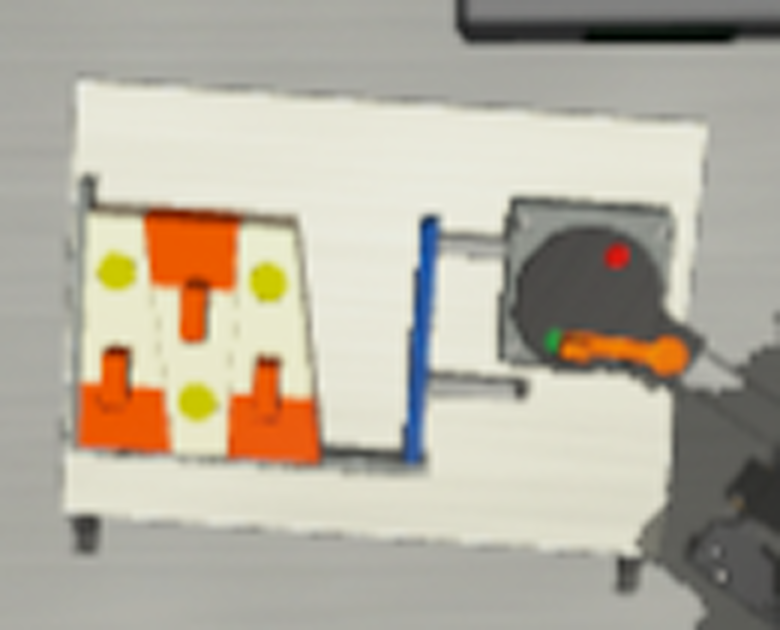

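Request:
{"name": "move_arm", "arguments": {"turn": [[0,0,-0.008],[0,0,-0.008],[0,0,0]], "dp": [[-0.03,-0.3,-0.06],[-0.02,-0.25,-0.06],[0,0,0]], "jaw": [0,0,0]}}

```text
clock: 9.93
tool_pos: [0.6021, -0.2404, 0.1364]
eef_rot: [-0.497, 0.863, -0.051, 0.073]
contact_force: [-5.2, 7.9, 3.5]
opening: 0.501
```

Request:
{"name": "move_arm", "arguments": {"turn": [[0,0,-0.004],[0,0,-0.004],[0,0,0]], "dp": [[-0.02,-0.2,-0.04],[-0.02,-0.15,-0.03],[0,0,0]], "jaw": [0,0,0]}}

```text
clock: 10.18
tool_pos: [0.6082, -0.2435, 0.1391]
eef_rot: [-0.518, 0.851, -0.052, 0.07]
contact_force: [-7.4, 9.2, 4.1]
opening: 0.5
```

```bash
python3 -c "
from h import *
plan(d2w(knob(1.2,.066)),tilt(1.14,15))
t=snap('top','t14');crop(t,270,100,400,205,6,'t14c')
"
```

```text
turn [-0.0001 -0.0002  0.0056] deg 2.0 shift [ 0.05 -0.08  0.  ] F [-7.4  9.2  4.1] q [ 0.65  0.85 -0.57  1.72  0.72  0.6   2.36] deckpos [-0.0207 -0.2429  0.0664] t 10.2 op 0.5
```

View pics/t14c.png

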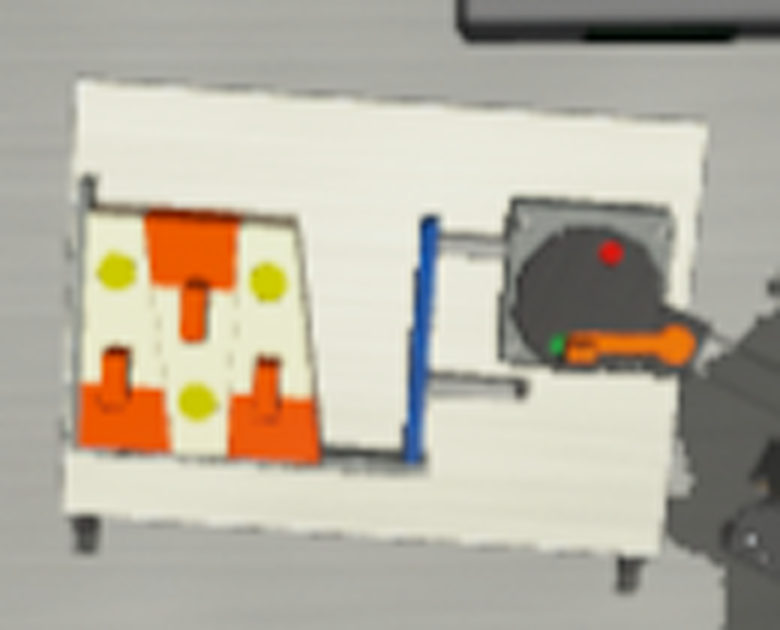

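```bash
python3 -c "
from h import *
n=RD.apply([0,0,1])
d=pickle.load(open('snap0.pkl','rb'))
for k in ['0','t12','t13','t14']:
    p=d['top'] if k=='0' else pickle.load(open(k+'.pkl','rb'))
    f=p['frame'].astype(int);b,g,r_=f[...,0],f[...,1],f[...,2]
    m=(b-r_>50)&(b-g>40);m[:, :320]=0;m[:,360:]=0;m[:130]=0;m[180:]=0
    v,u=np.nonzero(m);X=onplane(p,np.c_[u,v],d2w([0,0,.035]),n);Y=w2d(X)
    print(k,m.sum(),Y.mean(0).round(4))
"
```

```text
0 87 [0.0014 0.0145 0.035 ]
t12 87 [-0.0012 -0.0133  0.035 ]
t13 90 [ 0.0011 -0.0187  0.035 ]
t14 90 [ 0.0011 -0.0187  0.035 ]
```

```bash
python3 -c "
from h import *
from plant import r
st=r.get_state();Rc=R.from_quat(st['eef_rot'])
print('deck z 25mm in tool',Rc.inv().apply(RD.apply([0,0,1])).round(3))
p=pickle.load(open('w1.pkl','rb'))
C=lambda x,y:np.array((x/6+295-.4,y/6+140-.4))
c=dict(tl=(68,142),tr=(178,85),hr=(405,372),hl0=(250,450),hend_l=(318,558),hend_r=(482,475))
W={k:onz(p,C(*v),.045)[0] for k,v in c.items()}
for k,v in W.items(): print(k,v.round(4))
# tail corners: tl,tr ; head end corners
"

```

```text
deck z 25mm in tool [ 0.101  0.238 -0.966]
tl [0.4016 0.2917 0.045 ]
tr [0.3952 0.3218 0.045 ]
hr [0.4829 0.3581 0.045 ]
hl0 [0.4928 0.3139 0.045 ]
hend_l [0.5279 0.3235 0.045 ]
hend_r [0.5166 0.3713 0.045 ]
```

Request:
{"name": "move_arm", "arguments": {"turn": [[0,0,0],[0,0,0]], "dp": [[0,0.15,0],[0,0,0]], "jaw": [-0.1,-0.1]}}

```text
clock: 10.4
tool_pos: [0.6056, -0.2426, 0.1384]
eef_rot: [-0.518, 0.851, -0.053, 0.071]
contact_force: [-4.5, 8.6, -1.9]
opening: 0.549
```

Request:
{"name": "move_arm", "arguments": {"turn": [[0,0,0],[0,0,0]], "dp": [[0,0.3,0],[0,0,0]], "jaw": [-0.2,-0.2]}}

```text
clock: 10.57
tool_pos: [0.5988, -0.2401, 0.137]
eef_rot: [-0.518, 0.851, -0.053, 0.071]
contact_force: [-3.2, 7.3, -3.1]
opening: 0.597
```

```bash
python3 -c "
from h import *
plan(d2w(knob(1.2,.066)),tilt(1.14,15))
p=snap('wrist','w15')
"
```

```text
turn [-0.0007 -0.0004  0.0053] deg 1.9 shift [-0.02 -0.48 -0.01] F [-3.2  7.3 -3.1] q [ 0.64  0.84 -0.55  1.76  0.73  0.57  2.34] deckpos [-0.0303 -0.2403  0.0685] t 10.6 op 0.597
```

View pics/w15.png

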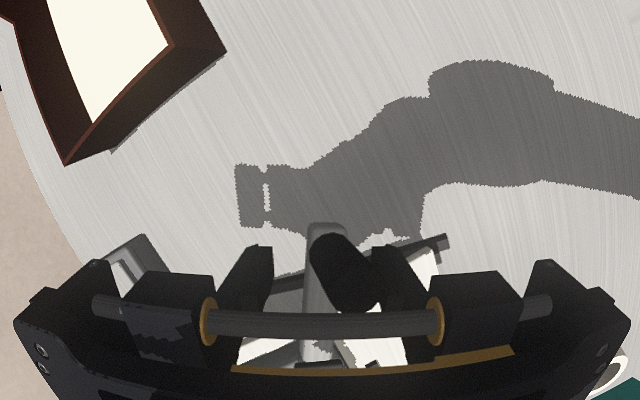

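Request:
{"name": "move_arm", "arguments": {"turn": [[0,0,0],[0,0,0]], "dp": [[0,0.3,0],[0,0,0]], "jaw": [-0.3,-0.3]}}

```text
clock: 10.78
tool_pos: [0.5929, -0.238, 0.1361]
eef_rot: [-0.518, 0.851, -0.055, 0.071]
contact_force: [-3.4, 5.3, -2.1]
opening: 0.648
```

```bash
python3 -c "
from h import *
plan(d2w(knob(1.2,.066)),tilt(1.14,15))
p=snap('wrist','w16');crop(p,180,180,470,380,2.4,'w16c');t=snap('top','t16');crop(t,270,100,400,205,6,'t16c')
"
```

```text
turn [-0.001  -0.0005  0.0053] deg 2.0 shift [-0.07 -0.74 -0.01] F [-3.4  5.3 -2.1] q [ 0.64  0.83 -0.54  1.78  0.74  0.55  2.32] deckpos [-0.0362 -0.2386  0.0703] t 10.8 op 0.648
```

View pics/w16c.png

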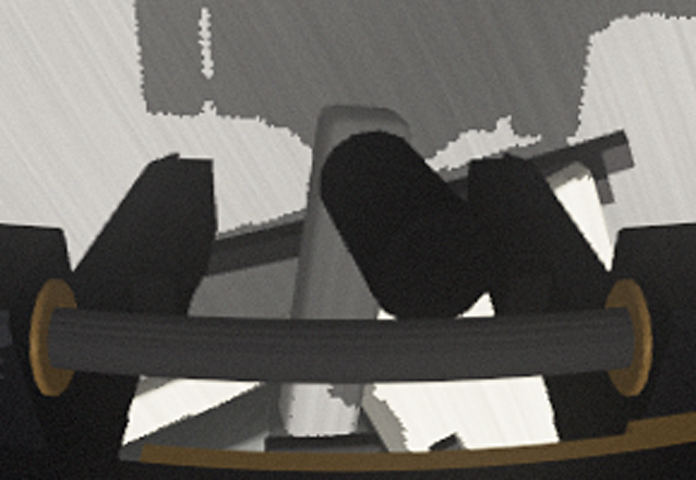

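View pics/t16c.png

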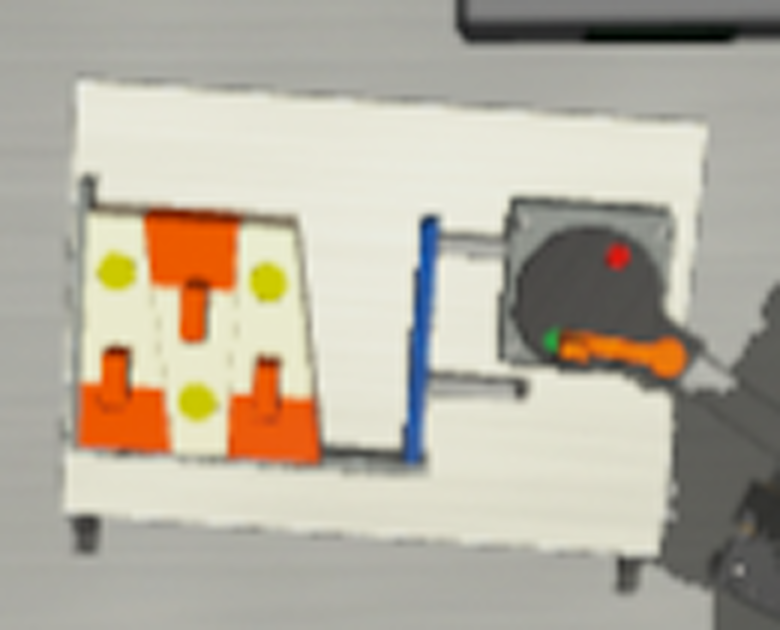

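Request:
{"name": "move_arm", "arguments": {"turn": [[0,0,0],[0,0,0],[0,0,0]], "dp": [[0,0.3,0],[0,0.2,0],[0,0,0]], "jaw": [-0.5,-0.5,-0.5]}}

```text
clock: 11.13
tool_pos: [0.5832, -0.2347, 0.1348]
eef_rot: [-0.517, 0.851, -0.057, 0.071]
contact_force: [0.0, -1.4, -0.7]
opening: 0.751
```

```bash
python3 -c "
from h import *
plan(d2w(knob(1.1,.066)),tilt(1.1,15))
p=snap('wrist','w17');crop(p,180,180,470,380,2.4,'w17c')
"
```

```text
turn [-0.0017 -0.0006  0.0117] deg 4.3 shift [-0.17 -0.55  0.15] F [ 0.  -1.4 -0.7] q [ 0.63  0.82 -0.53  1.81  0.76  0.52  2.3 ] deckpos [-0.0458 -0.2362  0.0733] t 11.1 op 0.751
```

View pics/w17c.png

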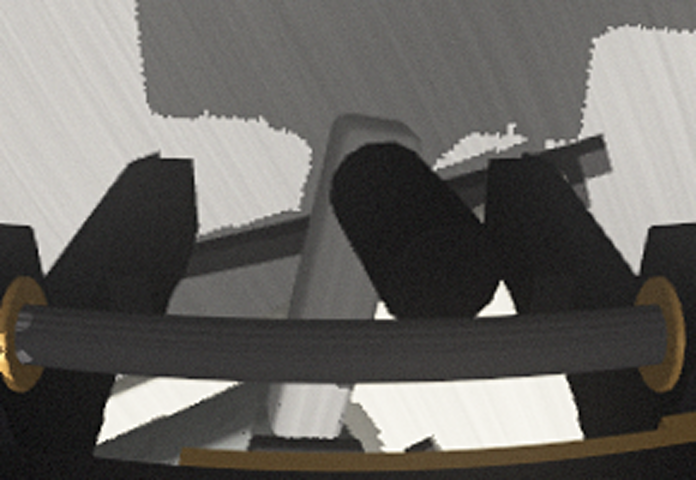

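Request:
{"name": "move_arm", "arguments": {"turn": [[0,0,0],[0,0,0],[0,0,0],[0,0,0],[0,0,0]], "dp": [[0.08,0.2,-0.8],[0.08,0.2,-0.8],[0.09,0.22,-0.9],[0.09,0.22,-0.9],[0,0,0]], "jaw": [-0.5,-0.5,-0.5,-0.5,-0.5]}}

```text
clock: 11.6
tool_pos: [0.5475, -0.2317, 0.218]
eef_rot: [-0.517, 0.851, -0.059, 0.074]
contact_force: [0.6, -0.1, 0.7]
opening: 0.749
```

```bash
cat >> h.py <<'E'
def crot(yaw,a=10): return R.from_euler('ZY',[yaw,a],degrees=True)*R.from_matrix(np.diag([-1.,1,-1]))
E
python3 -c "
from h import *
plan(np.array([.476,.331,.22]),crot(13.5))
snap('wrist','w18');t=snap('top','t18');crop(t,270,100,400,205,6,'t18c')
n=RD.apply([0,0,1])
p=t
f=p['frame'].astype(int);b,g,r_=f[...,0],f[...,1],f[...,2]
m=(b-r_>50)&(b-g>40);m[:, :320]=0;m[:,360:]=0;m[:130]=0;m[180:]=0
v,u=np.nonzero(m);X=onplane(p,np.c_[u,v],d2w([0,0,.035]),n);Y=w2d(X)
print(m.sum(),Y.mean(0).round(4))
"
```

```text
turn [-0.034   0.0478  0.1338] deg 52.6 shift [-2.42 22.56 -0.51] F [ 0.6 -0.1  0.7] q [ 0.73  0.67 -0.64  1.85  0.65  0.63  2.38] deckpos [-0.0431 -0.236   0.1639] t 11.6 op 0.749
91 [ 0.0007 -0.0188  0.035 ]
```

View pics/t18c.png

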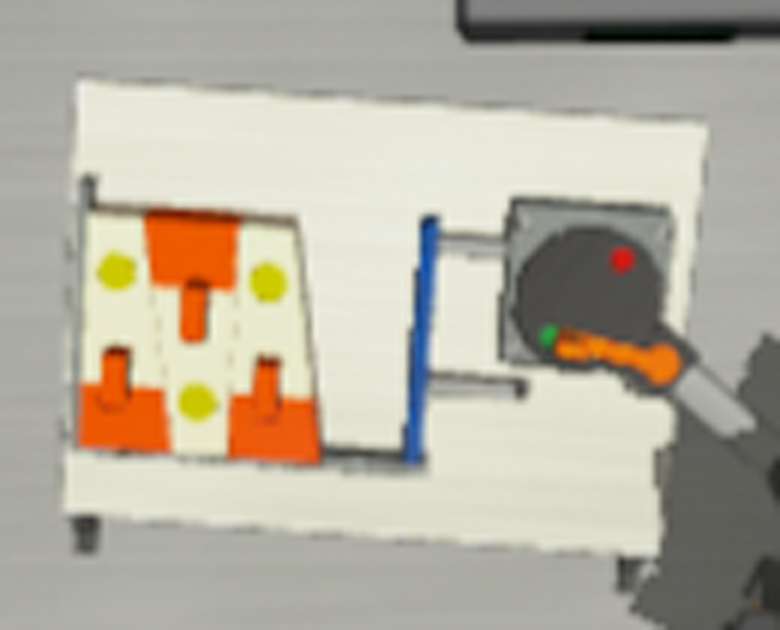

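Request:
{"name": "move_arm", "arguments": {"turn": [[-0.0043,0.006,0.0168],[-0.0043,0.006,0.0168],[-0.0043,0.006,0.0168],[-0.0043,0.006,0.0168],[-0.0043,0.006,0.0168],[-0.0043,0.006,0.0168],[-0.0043,0.006,0.0168],[-0.0043,0.006,0.0168],[0,0,0]], "dp": [[0,0.2,-0.3],[0,0.3,-0.3],[0,0.4,-0.2],[0,0.6,0],[0,0.8,0],[0,0.8,0],[0,0.9,0],[0,0.9,0],[0,0,0]], "jaw": [-0.2,-0.2,-0.2,-0.2,-0.2,-0.2,-0.2,-0.2,-0.2]}}

```text
clock: 12.45
tool_pos: [0.4755, -0.1277, 0.2262]
eef_rot: [-0.117, 0.989, -0.006, -0.091]
contact_force: [0.5, 0.3, 0.1]
opening: 0.603
```

```bash
python3 -c "
from h import *
plan(np.array([.476,.331,.22]),crot(13.5))"
```

```text
turn [ 0.0014 -0.0013  0.0002] deg 0.7 shift [-4.28 17.84 -0.5 ] F [0.5 0.3 0.1] q [ 0.38  0.63 -0.4   1.82  0.34  0.95  1.6 ] deckpos [-0.1122 -0.1381  0.2051] t 12.4 op 0.603
```

Request:
{"name": "move_arm", "arguments": {"turn": [[0,0,0],[0,0,0],[0,0,0],[0,0,0],[0,0,0],[0,0,0],[0,0,0],[0,0,0],[0,0,0]], "dp": [[-0.24,0.99,-0.1],[-0.24,0.99,-0.1],[-0.24,0.99,-0.1],[-0.24,0.99,0],[-0.24,0.99,0],[-0.24,0.99,0],[-0.24,0.99,0],[-0.24,0.99,0],[-0.24,0.99,0]], "jaw": [-0.2,-0.2,-0.2,-0.2,-0.2,-0.2,-0.2,-0.2,-0.2]}}

```text
clock: 13.2
tool_pos: [0.4771, 0.0975, 0.2253]
eef_rot: [-0.117, 0.989, -0.008, -0.09]
contact_force: [0.3, 0.6, -0.1]
opening: 0.597
```

Request:
{"name": "move_arm", "arguments": {"turn": [[0,0,0],[0,0,0],[0,0,0],[0,0,0],[0,0,0],[0,0,0],[0,0,0],[0,0,0],[0,0,0]], "dp": [[-0.24,0.99,0],[-0.24,0.99,0],[-0.24,0.99,0],[-0.24,0.99,0],[-0.24,0.99,0],[-0.24,0.99,0],[-0.24,0.99,0],[-0.24,0.8,0],[0,0,0]], "jaw": [-0.2,-0.2,-0.2,-0.2,-0.2,-0.2,-0.2,-0.2,-0.2]}}

```text
clock: 13.95
tool_pos: [0.4773, 0.3013, 0.2177]
eef_rot: [-0.12, 0.989, -0.006, -0.09]
contact_force: [0.1, 0.6, -0.5]
opening: 0.601
```

```bash
python3 -c "
from h import *
plan(np.array([.476,.331,.12]),crot(13.5))
p=snap('wrist','w19');crop(p,240,150,400,310,4,'w19c')"
```

```text
turn [ 0.0015 -0.0008  0.001 ] deg 0.7 shift [-0.9   1.17  3.81] F [ 0.1  0.6 -0.5] q [-0.37  0.74 -0.43  1.6   0.23  1.02  0.96] deckpos [-0.1452  0.2897  0.2112] t 13.9 op 0.601
```

View pics/w19c.png

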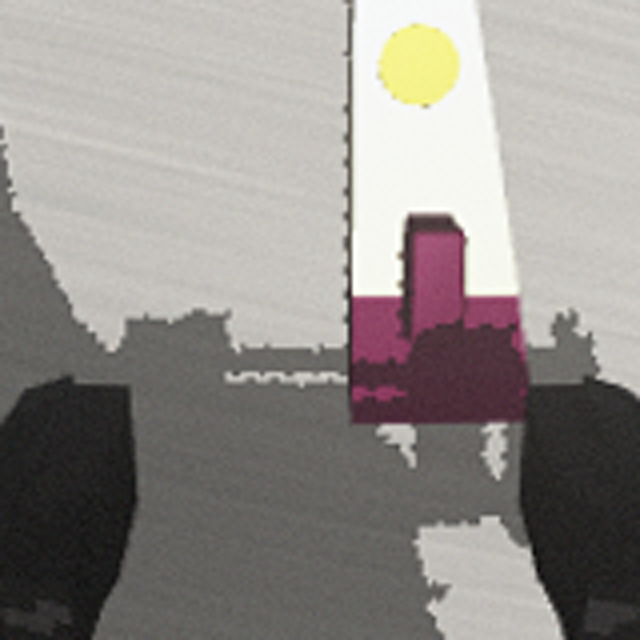

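View pics/w19.png

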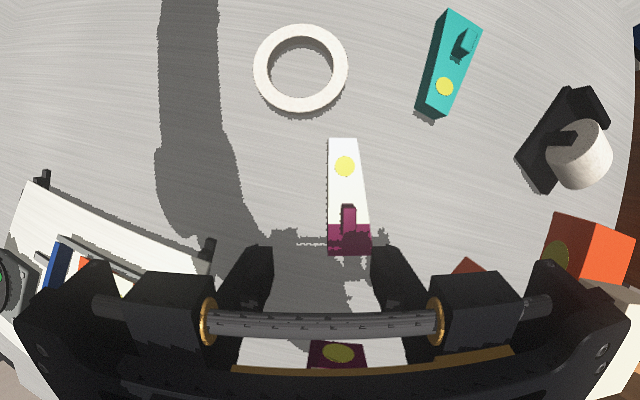

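```bash
python3 -c "
from h import *
p=pickle.load(open('w19.pkl','rb'));crop(p,310,125,390,205,7,'w19d')
C=lambda x,y:np.array((x/4+240-.4,y/4+150-.4))
a=onz(p,C(350,421),.045)[0];b=onz(p,C(526,421),.045)[0];c=onz(p,C(353,10),.045)[0]
print(a,b,c,'w',np.linalg.norm(a-b),'head',np.degrees(np.arctan2(*(a-c)[[1,0]])),np.degrees(np.arctan2(*(b-a)[[1,0]]))-90)
for k in [(406,222),(452,222),(410,340),(465,228)]: print(k,onz(p,C(*k),.075)[0])
"
```

```text
[0.52785088 0.32192121 0.045     ] [0.51666272 0.3707131  0.045     ] [0.41696225 0.29538072 0.045     ] w 0.05005819912121801 head 13.460172875241279 12.91486562033856
(406, 222) [0.46505167 0.31982507 0.075     ]
(452, 222) [0.46236044 0.33096345 0.075     ]
(410, 340) [0.49401331 0.32829489 0.075     ]
(465, 228) [0.46305787 0.33450996 0.075     ]
```

View pics/w19d.png

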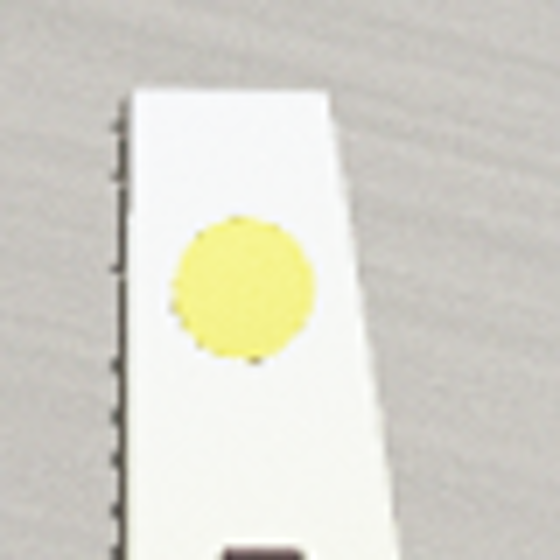

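Request:
{"name": "move_arm", "arguments": {"turn": [[0.001,0,0],[0,0,0],[0,0,0],[0,0,0],[0,0,0]], "dp": [[-0.22,0.3,0.95],[-0.22,0.3,0.95],[-0.22,0.3,0.95],[-0.22,0.25,0.95],[0,0,0]], "jaw": [-0.1,0,0,0,0]}}

```text
clock: 14.42
tool_pos: [0.4736, 0.3227, 0.1168]
eef_rot: [-0.117, 0.989, -0.013, -0.093]
contact_force: [-0.4, 0.2, 0.3]
opening: 0.503
```

```bash
python3 -c "
from h import *
plan(np.array([.4766,.3308,.052]),crot(13.3))
p=snap('wrist','w20')"
```

```text
turn [-0.0007 -0.0021  0.0005] deg 0.8 shift [-0.64  0.29  2.52] F [-0.4  0.2  0.3] q [-0.43  0.88 -0.38  1.64  0.28  0.85  0.89] deckpos [-0.1928  0.3107  0.1219] t 14.4 op 0.503
```

View pics/w20.png

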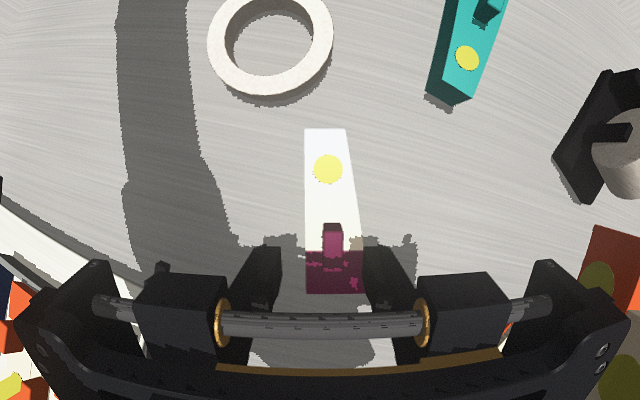

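Request:
{"name": "move_arm", "arguments": {"turn": [[0,-0.001,0],[0,0,0],[0,0,0],[0,0,0],[0,0,0]], "dp": [[-0.2,0.15,0.6],[-0.2,0.14,0.7],[-0.2,0,0.7],[-0.04,0,0.5],[0,0,0]], "jaw": [0,0,0,0,0]}}

```text
clock: 14.88
tool_pos: [0.478, 0.3312, 0.0557]
eef_rot: [-0.116, 0.989, -0.012, -0.088]
contact_force: [-1.0, -0.4, 1.2]
opening: 0.504
```

```bash
python3 -c "
from h import *
plan(np.array([.4766,.3308,.052]),crot(13.3))
p=snap('wrist','w21')"
```

```text
turn [-0.0005 -0.0005  0.0002] deg 0.3 shift [ 0.03 -0.    0.16] F [-1.  -0.4  1.2] q [-0.46  0.97 -0.35  1.65  0.32  0.75  0.86] deckpos [-0.2152  0.3196  0.0651] t 14.9 op 0.504
```

View pics/w21.png

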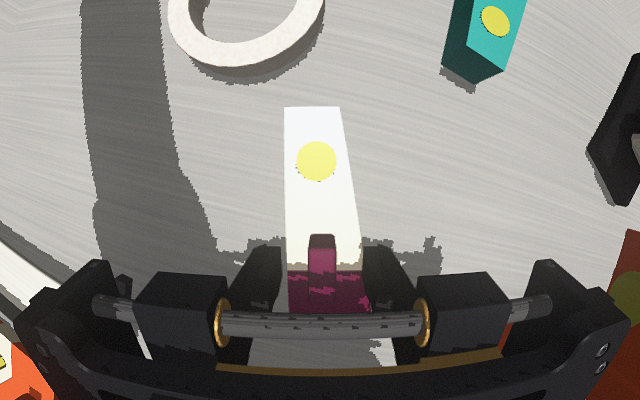

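Request:
{"name": "move_arm", "arguments": {"turn": [[0,0,0],[0,0,0],[0,0,0],[0,0,0],[0,0,0],[0,0,0]], "dp": [[0,0,0.15],[0,0,0],[0,0,0],[0,0,0],[0,0,0],[0,0,0]], "jaw": [0,1,1,1,1,1], "newtons": 30}}

```text
clock: 15.43
tool_pos: [0.4777, 0.3332, 0.0536]
eef_rot: [-0.117, 0.989, -0.01, -0.087]
contact_force: [-0.5, 1.4, -1.5]
opening: 0.159
```

```bash
python3 -c "
from h import *
plan(np.array([.4766,.3308,.052]),crot(13.3))
p=snap('wrist','w22')
for z in (.05,.058):
  print(ik(d2w([.0165,.024,z]),deckrot() if 0 else tilt(0,10),np.array([-.1,.75,.05,1.9,.2,.2,1.3])))
"
```

```text
turn [-0.0001 -0.      0.0004] deg 0.1 shift [ 0.05 -0.08  0.07] F [-0.5  1.4 -1.5] q [-0.46  0.97 -0.35  1.65  0.32  0.74  0.86] deckpos [-0.2165  0.3215  0.0633] t 15.4 op 0.159
(array([-0.12592407,  0.78166749,  0.01008357,  1.77857302,  0.13623967,
        0.32493026,  1.24958369]), np.float64(0.0007493214599490543), np.float64(0.002123173779954549))
(array([-0.12589418,  0.76754728,  0.00887674,  1.78435018,  0.13524764,
        0.3333402 ,  1.2500684 ]), np.float64(0.0007527480024893811), np.float64(0.0021613067009753273))
```

Request:
{"name": "move_arm", "arguments": {"turn": [[0,0,0],[0,0,0],[0,0,0],[0,0,0],[0,0,0],[0,0,0],[0,0,0],[0,0,0]], "dp": [[0,0,-0.3],[0,0,-0.8],[0,0,-0.9],[0,0,-0.9],[0,0,-0.9],[0,0,-0.9],[0,0,-0.9],[0,0,-0.9]], "jaw": [1,1,1,1,1,1,1,1]}}

```text
clock: 16.15
tool_pos: [0.505, 0.3398, 0.2148]
eef_rot: [-0.117, 0.989, -0.01, -0.087]
contact_force: [0.3, -0.1, -1.4]
opening: 0.157
```

```bash
python3 -c "
from h import *
plan(d2w([.0137,.024,.19]),tilt(0,10))
p=snap('wrist','w23')"
```

```text
turn [ 0.0022 -0.069   0.0505] deg 30.8 shift [ -5.49 -12.25  -0.64] F [ 0.3 -0.1 -1.4] q [-0.42  0.79 -0.41  1.46  0.23  1.1   0.94] deckpos [-0.1242  0.3303  0.1981] t 16.1 op 0.157
```

View pics/w23.png

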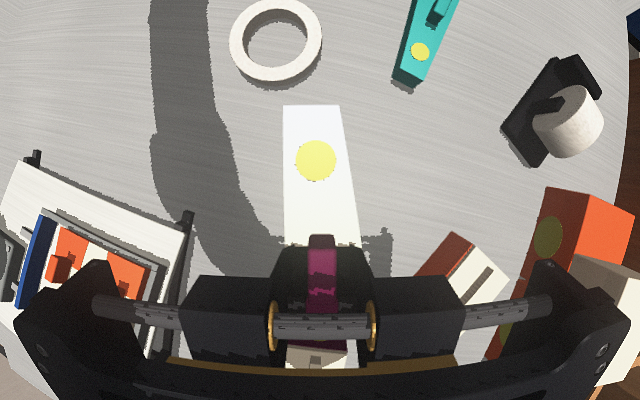

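Request:
{"name": "move_arm", "arguments": {"turn": [[0.0004,-0.0138,0.0101],[0.0004,-0.0138,0.0101],[0.0004,-0.0138,0.0101],[0.0004,-0.0138,0.0101],[0.0004,-0.0138,0.0101],[0,0,0]], "dp": [[0,0,-0.4],[0,-0.2,-0.4],[0,-0.4,-0.3],[-0.2,-0.6,-0.2],[-0.3,-0.8,0],[0,0,0]], "jaw": [1,1,1,1,1,1]}}

```text
clock: 16.7
tool_pos: [0.5185, 0.2857, 0.2476]
eef_rot: [0.041, 0.991, -0.008, 0.13]
contact_force: [-1.2, -0.9, -1.8]
opening: 0.158
```

```bash
python3 -c "
from h import *
plan(d2w([.0137,.024,.19]),tilt(0,10))"
```

```text
turn [-0.0011 -0.0001 -0.0004] deg 0.4 shift [ -4.46 -10.13   0.45] F [-1.2 -0.9 -1.8] q [-0.62  0.56 -0.11  1.87  0.46  0.58  0.41] deckpos [-0.0943  0.2774  0.2203] t 16.7 op 0.158
```

Request:
{"name": "move_arm", "arguments": {"turn": [[-0.001,0,0],[0,0,0],[0,0,0],[0,0,0],[0,0,0],[0,0,0],[0,0,0],[0,0,0],[0,0,0]], "dp": [[-0.5,-0.95,0],[-0.5,-0.95,0],[-0.5,-0.95,0],[-0.5,-0.95,0],[-0.5,-0.95,0],[-0.5,-0.95,0],[-0.5,-0.95,0],[-0.45,-0.95,0],[-0.4,-0.95,0]], "jaw": [1,1,1,1,1,1,1,1,1]}}

```text
clock: 17.45
tool_pos: [0.61, 0.0685, 0.2747]
eef_rot: [0.039, 0.991, -0.001, 0.13]
contact_force: [0.1, 0.4, -1.7]
opening: 0.154
```

Request:
{"name": "move_arm", "arguments": {"turn": [[0,0,0],[0,0,0],[0,0,0]], "dp": [[-0.1,-0.8,0.2],[0,-0.6,0.2],[0,0,0]], "jaw": [1,1,1]}}

```text
clock: 17.7
tool_pos: [0.6111, 0.029, 0.264]
eef_rot: [0.042, 0.991, -0.004, 0.129]
contact_force: [-0.0, -0.3, -1.5]
opening: 0.154
```

```bash
python3 -c "
from h import *
plan(d2w([.0157,.024,.11]),tilt(0,10))
p=snap('wrist','w24');snap('scene','s24');t=snap('top','t24');crop(t,270,100,400,205,6,'t24c')"
```

```text
turn [ 0.0004 -0.0006 -0.0009] deg 0.4 shift [-0.57 -0.2   3.05] F [-0.  -0.3 -1.5] q [ 0.01  0.55 -0.26  1.83  0.39  0.56  0.97] deckpos [0.0149 0.029  0.1876] t 17.7 op 0.154
```

View pics/w24.png

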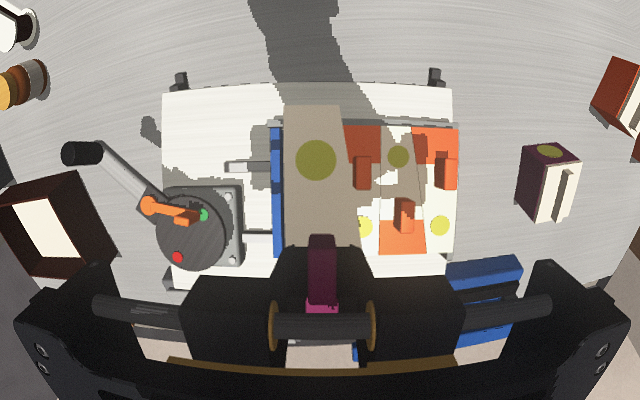

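View pics/s24.png

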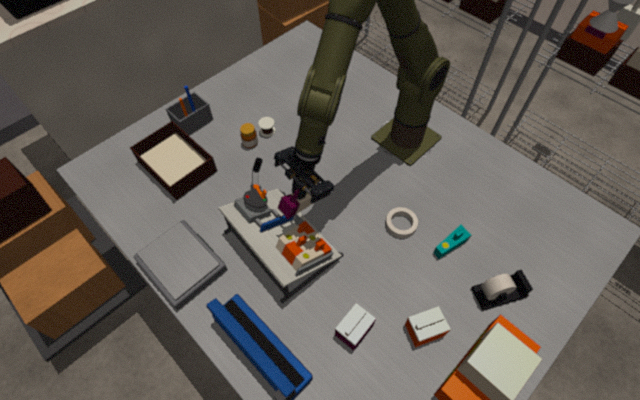

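```bash
python3 -c "
from h import *
p=pickle.load(open('w24.pkl','rb'));st=p['st'];im=p['frame'].copy()
Rt=R.from_quat(st['eef_rot']);Rc=Rt*R.from_matrix(np.diag([-1.,1,-1]))*R.from_euler('y',-10,degrees=True)
def c2w(x): # carton coords
    return st['tool_pos']+Rc.apply(np.array(x)-np.array([.0187,0,.0536]))
def dot(X,col): 
    for s in range(1): 
        u=proj(p,X)[0];cv2.circle(im,tuple(np.int32(np.round(u))),1,col,-1)
for x in [(-.065,-.0205,.045),(-.065,.0095,.045),(.0,-.0205,.045),(0,.0205,.045)]: dot(c2w(x),(255,0,255))
for x in [(-.071,.0365,.045),(-.071,.0885,.045),(-.071,.1705,.045),(.059,.1705,.045),(.059,.0885,.045)]: dot(d2w(x),(255,255,0))
for x in [(-.07,-.0093,.035),(.065,-.0093,.035),(-.07,-.0193,.035),(.065,-.0193,.035)]: dot(d2w(x),(0,255,255))
p['frame']=im;crop(p,250,80,470,270,3.5,'w24c')
print('carton rel deck euler',np.degrees((RD.inv()*Rc).as_euler('ZYX')).round(2), 'origin',w2d(c2w([0,0,0])).round(4))"
```

```text
carton rel deck euler [-0.36  0.22  0.08] origin [-0.004   0.0292  0.1341]
```

View pics/w24c.png

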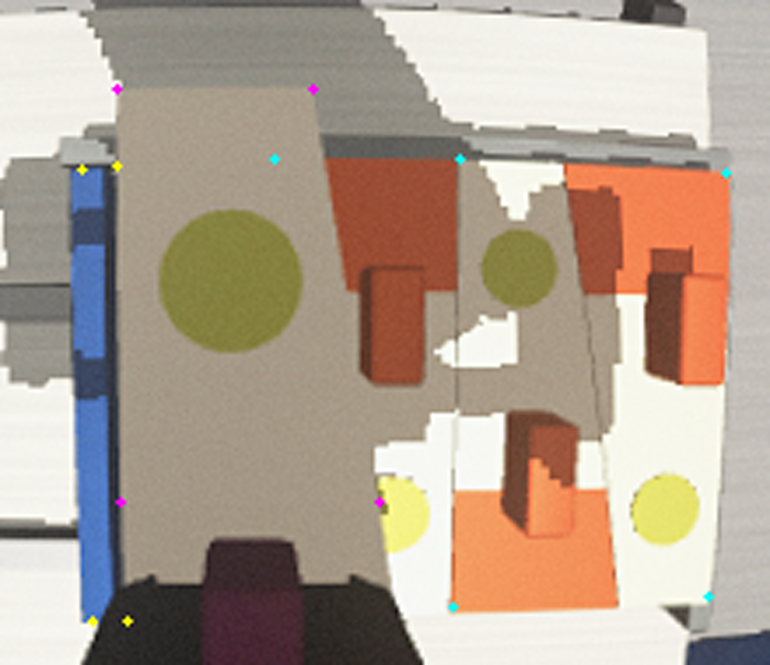

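Request:
{"name": "move_arm", "arguments": {"turn": [[0,0,-0.001],[0,0,0],[0,0,0],[0,0,0],[0,0,0],[0,0,0]], "dp": [[0,-0.26,0],[-0.14,0,0.75],[-0.14,0,0.75],[-0.14,0,0.75],[-0.14,0,0.75],[0,0,0]], "jaw": [1,1,1,1,1,1]}}

```text
clock: 18.35
tool_pos: [0.6437, 0.0268, 0.1937]
eef_rot: [0.035, 0.991, -0.002, 0.129]
contact_force: [-1.0, 1.3, -1.6]
opening: 0.156
```

```bash
python3 -c "
from h import *
plan(d2w([.0157,.0225,.056]),tilt(0,10))"
```

```text
turn [ 0.0012 -0.0006  0.0013] deg 0.7 shift [-0.41 -0.28  2.12] F [-1.   1.3 -1.6] q [-0.01  0.68 -0.21  1.82  0.45  0.44  0.95] deckpos [0.0148 0.0294 0.11  ] t 18.4 op 0.156
```

Request:
{"name": "move_arm", "arguments": {"turn": [[0,0,0.001],[0,0,0],[0,0,0]], "dp": [[0,-0.15,0],[0,-0.13,0],[0,0,0]], "jaw": [1,1,1]}}

```text
clock: 18.6
tool_pos: [0.6438, 0.0178, 0.1979]
eef_rot: [0.04, 0.991, -0.002, 0.131]
contact_force: [-0.1, -1.1, -1.1]
opening: 0.157
```

```bash
python3 -c "
from h import *
plan(d2w([.0157,.0225,.056]),tilt(0,10))"
```

```text
turn [ 0.001   0.0003 -0.0002] deg 0.4 shift [-0.33  0.09  2.28] F [-0.1 -1.1 -1.1] q [ 0.01  0.68 -0.21  1.82  0.45  0.44  0.96] deckpos [0.0174 0.0204 0.1135] t 18.6 op 0.157
```

Request:
{"name": "move_arm", "arguments": {"turn": [[0,0,0],[0,0,0],[0,0,0],[0,0,0],[0,0,0],[0,0,0]], "dp": [[-0.08,0.05,0.5],[-0.08,0,0.5],[-0.08,0,0.5],[-0.06,0,0.4],[0,0,0],[0,0,0]], "jaw": [1,1,1,1,1,1]}}

```text
clock: 19.1
tool_pos: [0.6629, 0.0188, 0.1513]
eef_rot: [0.039, 0.991, -0.002, 0.13]
contact_force: [-0.1, 0.4, -1.8]
opening: 0.156
```

```bash
python3 -c "
from h import *
plan(d2w([.0157,.0225,.054]),tilt(0,10));p=snap('wrist','w25')"
```

```text
turn [ 0.0011 -0.0003 -0.0001] deg 0.4 shift [-0.1  -0.02  0.36] F [-0.1  0.4 -1.8] q [-0.02  0.76 -0.17  1.79  0.48  0.37  0.94] deckpos [0.0148 0.0229 0.0632] t 19.1 op 0.156
```

View pics/w25.png

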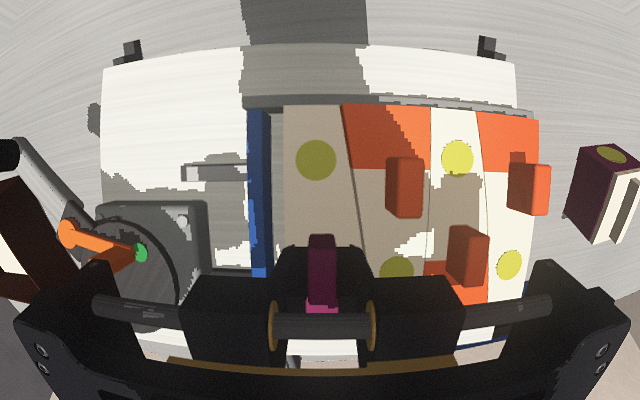

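Request:
{"name": "move_arm", "arguments": {"turn": [[0.0005,0,0],[0.0005,0,0],[0,0,0],[0,0,0]], "dp": [[-0.02,0,0.15],[-0.02,0,0.12],[0,0,0.08],[0,0,0]], "jaw": [1,1,1,1]}}

```text
clock: 19.48
tool_pos: [0.6669, 0.0186, 0.1451]
eef_rot: [0.04, 0.991, -0.005, 0.131]
contact_force: [-0.6, -0.9, 1.7]
opening: 0.157
```

```bash
python3 -c "
from h import *
from plant import r
plan(d2w([.0137,.0225,.054]),tilt(0,10));s=r.get_state();print(RD.inv().apply(s['contact_force']))"
```

```text
turn [ 0.0001  0.0002 -0.0001] deg 0.1 shift [ 0.07 -0.02  0.09] F [-0.6 -0.9  1.7] q [-0.03  0.78 -0.16  1.79  0.48  0.36  0.93] deckpos [0.0159 0.023  0.056 ] t 19.5 op 0.157
[ 0.26906793 -0.92769282  1.74330341]
```

Request:
{"name": "move_arm", "arguments": {"turn": [[0,0,0],[0,0,0],[0,0,0],[0,0,0]], "dp": [[0,0,0.06],[0.05,0,0.03],[0.05,0,0],[0,0,0]], "jaw": [1,1,1,1]}}

```text
clock: 19.82
tool_pos: [0.667, 0.0184, 0.145]
eef_rot: [0.04, 0.99, -0.005, 0.134]
contact_force: [-4.0, -1.4, 15.2]
opening: 0.157
```

```bash
python3 -c "
from h import *
from plant import r
plan(d2w([.0137,.0225,.054]),tilt(0,10));s=r.get_state();print(RD.inv().apply(s['contact_force']))
p=snap('wrist','w26');crop(p,220,80,560,300,2.3,'w26c')"
```

```text
turn [ 0.0002  0.0011 -0.0002] deg 0.4 shift [ 0.08 -0.01  0.09] F [-4.  -1.4 15.2] q [-0.03  0.78 -0.15  1.79  0.49  0.35  0.92] deckpos [0.0159 0.0228 0.0558] t 19.8 op 0.157
[ 2.92798714 -1.72497285 15.39584236]
```

View pics/w26c.png

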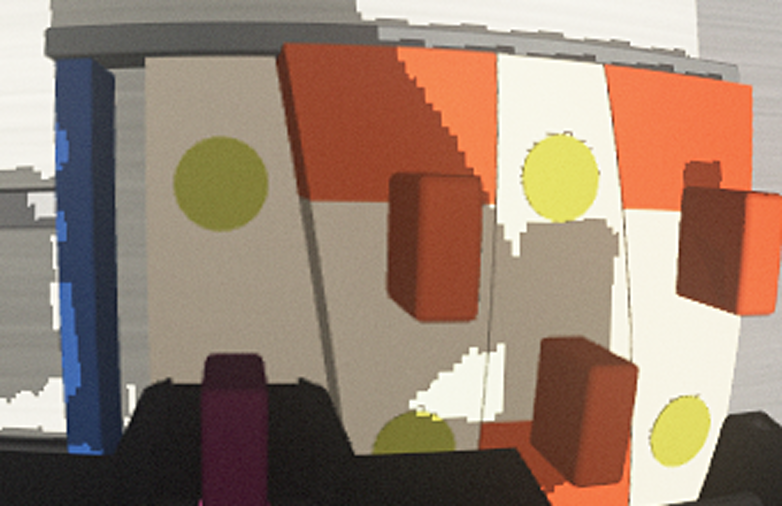

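Request:
{"name": "move_arm", "arguments": {"turn": [[0,0,0],[0,0,0],[0,0,0],[0,0,0],[0,0,0]], "dp": [[0,0,-0.07],[0.06,0,0],[0.06,0,0],[0.05,0,0],[0,0,0]], "jaw": [1,1,1,1,1]}}

```text
clock: 20.28
tool_pos: [0.6632, 0.019, 0.144]
eef_rot: [0.04, 0.99, -0.004, 0.134]
contact_force: [5.8, -1.7, 5.1]
opening: 0.159
```

```bash
python3 -c "
from h import *
from plant import r
plan(d2w([.0137,.0225,.054]),tilt(0,10));s=r.get_state();print(RD.inv().apply(s['contact_force']))
p=snap('wrist','w27');crop(p,220,80,560,300,2.3,'w27c')"
```

```text
turn [ 0.0003  0.0011 -0.0002] deg 0.4 shift [-0.08 -0.03  0.09] F [ 5.8 -1.7  5.1] q [-0.04  0.77 -0.15  1.81  0.49  0.34  0.92] deckpos [0.012  0.0232 0.0565] t 20.3 op 0.159
[ 7.5134575  -1.19704875  2.10377357]
```

View pics/w27c.png

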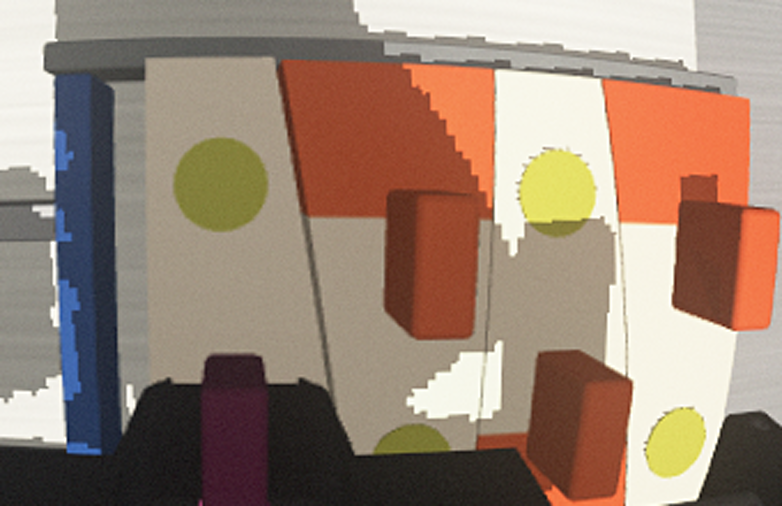

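Request:
{"name": "move_arm", "arguments": {"turn": [[0,0,0],[0,0,0],[0,0,0],[0,0,0],[0,0,0]], "dp": [[-0.07,0,0.02],[0,0,0],[0,0,0],[0,0,0],[0,0,0]], "jaw": [1,1,0.3,0.3,0.3]}}

```text
clock: 20.75
tool_pos: [0.6606, 0.019, 0.1411]
eef_rot: [0.04, 0.991, -0.005, 0.129]
contact_force: [0.3, 0.7, -0.3]
opening: 0.346
```

```bash
python3 -c "
from h import *
from plant import r
plan(d2w([.0137,.0225,.18]),tilt(0,10));s=r.get_state();print(RD.inv().apply(s['contact_force']))
p=snap('wrist','w28');crop(p,220,80,560,300,2.3,'w28c')"
```

```text
turn [ 0.0001 -0.0005 -0.0001] deg 0.2 shift [ 0.66 -0.02 -4.96] F [ 0.3  0.7 -0.3] q [-0.04  0.78 -0.15  1.81  0.49  0.35  0.92] deckpos [0.0084 0.023  0.055 ] t 20.8 op 0.346
[ 0.08131445  0.75590532 -0.35835509]
```

View pics/w28c.png

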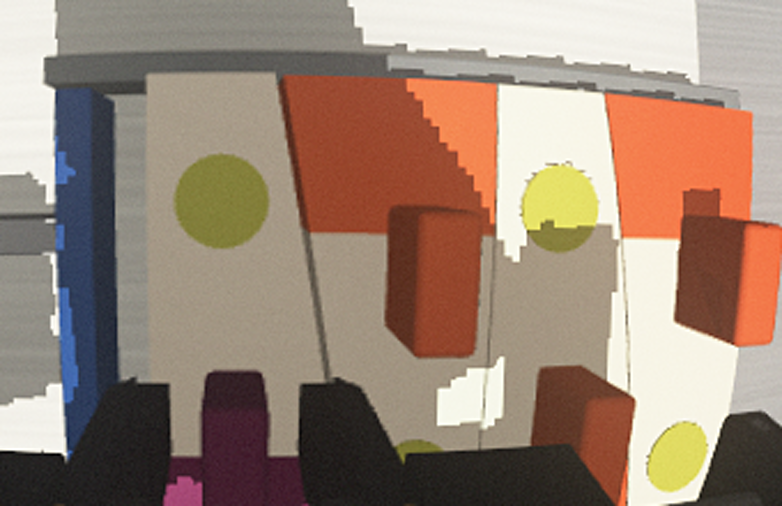

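Request:
{"name": "move_arm", "arguments": {"turn": [[0,0,0],[0,0,0],[0,0,0],[0,0,0],[0,0,0],[0,0,0],[0,0,0],[0,0,0]], "dp": [[0.05,0,-0.3],[0.09,0,-0.5],[0.14,0,-0.8],[0.16,0,-0.9],[0.16,0,-0.9],[0.16,0,-0.9],[0.16,0,-0.9],[0,0,-0.9]], "jaw": [0.3,0.3,0.3,0.3,0.3,0.3,0.3,0.3]}}

```text
clock: 21.47
tool_pos: [0.5984, 0.0239, 0.2852]
eef_rot: [0.04, 0.991, -0.005, 0.13]
contact_force: [0.5, 0.2, 0.1]
opening: 0.349
```

Request:
{"name": "move_arm", "arguments": {"turn": [[0,0.0173,0],[0,0.0173,0],[0,0,0],[0,0,0],[0,0,0],[0,0,0],[0,0,0]], "dp": [[0,0,-0.9],[0,0,-0.9],[0,0,-0.5],[0,0,0],[0,0,0],[0,0,0],[0,0,0]], "jaw": [0.3,0.3,0.3,0.3,0.3,0.3,0.3]}}

```text
clock: 22.05
tool_pos: [0.5907, 0.0236, 0.3317]
eef_rot: [0.041, 0.998, -0.003, 0.037]
contact_force: [0.6, -0.4, -0.4]
opening: 0.349
```

```bash
python3 -c "
from h import *
plan(d2w([.0137,.0225,.18]),tilt(0,10))
p=snap('wrist','w29');s=snap('scene','s29');crop(s,200,165,350,300,5,'s29c')
t=snap('top','t29')"
```

```text
turn [-0.0006 -0.0298 -0.0002] deg 10.7 shift [-0.07  0.02  3.13] F [ 0.6 -0.4 -0.4] q [ 0.09  0.52 -0.37  1.61  0.25  0.98  1.13] deckpos [0.0255 0.022  0.2573] t 22.1 op 0.349
```

View pics/w29.png

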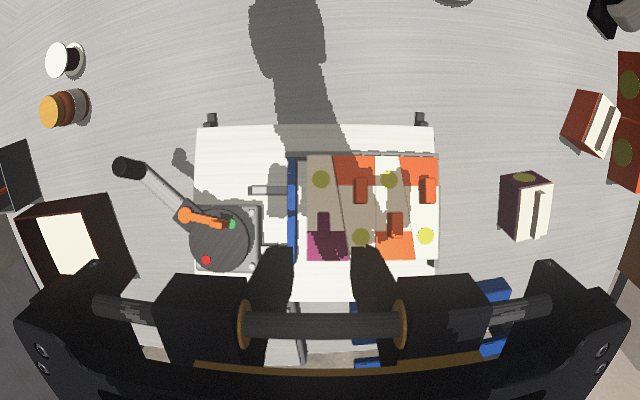

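View pics/s29c.png

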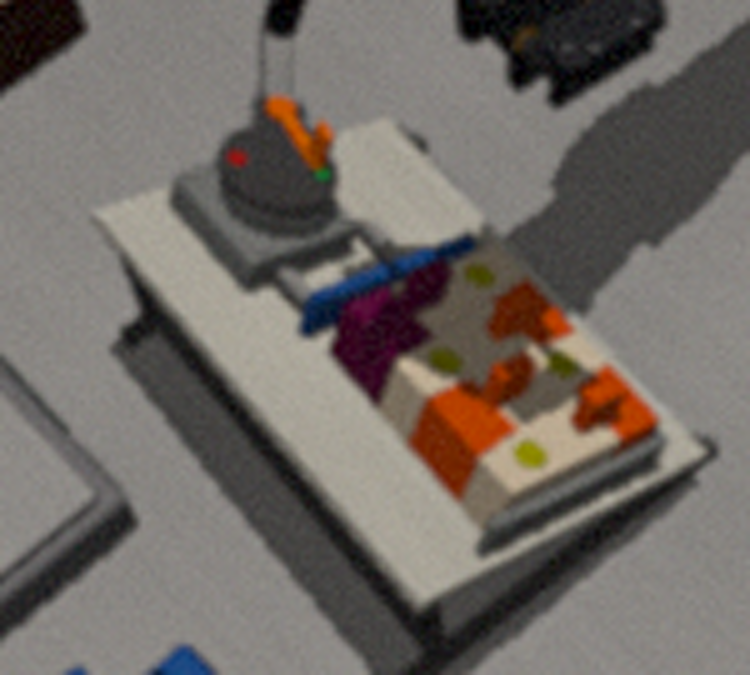

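```bash
python3 -c "
from h import *
p=pickle.load(open('w29.pkl','rb'));crop(p,280,140,445,275,4.8,'w29c')"
```

```text
(no output)
```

View pics/w29c.png

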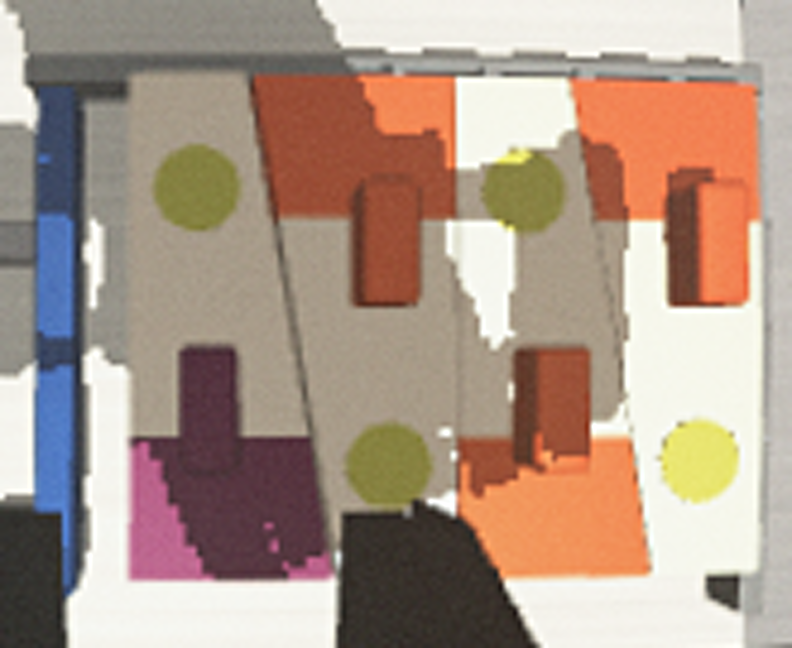

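```bash
python3 -c "
from plant import r
print(r.finish_job())"
```

```text
the job is handed in; nothing more can be done
None
```

I carried out the job in the order asked and handed it in at about 22 s of the 72 s allowed. The hand-in reports no verdict, so these are my own last checks.

- **Lever:** I pushed the orange lever over until it met its stop, at about 11 N. The later pictures show its tab at the green dot.
- **Jaw:** I swung the handle anticlockwise with the fingers loosely round the knob. The jaw moved 33.2 mm, which matches the 33.25 mm of full travel. It was still there after I let go of the knob.
- **Carton:** I lowered the purple-ended carton into the gap with its wide end up the slope and pressed it down with about 15 N. I slid it about 4 mm down until it touched the low-end wall, at about 7.5 N, then let go. The last wrist picture shows it flat and in line with the others. There is a gap of a few millimetres to its neighbour and more to the jaw.
- **Everything else:** The packed cartons sit against the wall as before, and the fingers touched nothing else. I did not measure the bystander items again.

Three things did not agree at first:

- **Deck position:** The deck plate is not centred on its origin; it runs from about -165 to +185 mm across. I placed the deck from the packed cartons and the ratchet head instead.
- **Handle:** Once the jaw was fully back, the handle gave about 0.1 rad more against the stop and sprang back when released. The jaw did not move.
- **Jaw reading:** The two cameras put the jaw face 2 to 5 mm further right than the given dimensions say. I relied on the distance it travelled instead.

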